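# Stack the tiles with a separator and show the drilled one to the camera

### The arm

A 7-joint arm with a two-finger parallel gripper is mounted at the origin on a cart in front of the work surface, level with it; the furniture and walls round the work are solid. World frame = base frame: x ahead of the robot, y to its left, z up, the work surface at z = 0. Lengths are in m, angles in rad, forces in N, time in s.
With the tool pointing down it reaches from about 0.425 to 0.875 m from the base axis. Payload 4.7 kg.
Tool frame: the origin (TCP) lies between the finger pads; the fingertips stand 14 mm ahead of it and the grasp point (between the pads) lies 5 mm behind it (ctrl.finger_overhang is the distance from the TCP to the fingertips, in m); y points along the fingers, z is the direction in which the jaws open and shut, and the axes are right-handed (so a half turn about y gives the same grasp; the last joint's range is limited). The gripper opens to 87 mm and grips with 3 to 60 N. Pads are 19 mm wide; open, the fingers measure 117 mm over their backs; the gripper's body (75 mm by 190 mm) begins 51 mm behind the grasp point.
Start: joints at [-1.203, 0.321, -0.07, 1.45, 0.023, 1.371, -0.057], TCP at [0.225, 0.61, 0.237] pointing down, gripper open.
Joint ranges: [-2.86, 2.86], [-0.3, 2.09], [-1.38, 1.24], [0.06, 2.45], [-1.56, 4.7], [0.09, 2.05], [-2.69, 2.69]. Speed limits (rad/s): [2.57, 2.57, 3.14, 3.14, 3.14, 3.14, 3.14].

### API

Orientations are given as a unit quaternion [w, x, y, z].
In Python, from station import sensors, snapshot, camera_params, sign_off, finder, ctrl gives the robot as it stands.
- The arm moves only by the shell command python3 -m creep 'ROWS' [FORCE]. ROWS is JSON, one flat list of numbers, 5 for each row, row after row: the shift along the world's x, y, z in m, then the turn about the world's z in degrees, then the finger opening in m, from 0 to 0.087. A call has 1 to 20 rows; each row shifts and turns the pose as measured when the row begins; what a row does not reach is not made up. A row lasts 1/12 s, in which the tool goes at most 41.7 mm and 7.16 degrees, less where a joint would pass 70% of its speed; a pose out of reach is approached as far as the arm can. A call with a gripper value outside its range is refused whole. The fingers move at their own pace and stop on an object; FORCE is the grip in N (left out, the last holds). Time passes only in rows, so rows that do not move let the fingers close. It gives the time, the measured TCP pose, the force and the opening at its end, in the units of the state.
- sensors.state(): the state, without advancing time (a new reading comes with each control period).
- snapshot(name): name is "scene" or "top"; returns (picture, depth): 480x640x3 uint8, red, green, blue; 480x640 float32, m along the optical axis (not along the pixel's ray), 0 where there is no reading.
- camera_params(name): a dict with "mtx" (3x3 intrinsics, pixels), "R" (3x3) and "t" (3): a world point X has camera coordinates R X + t. Camera axes: x right, y down, z forward; pixel columns grow to the right and rows downward; lengths in m; the calibration is good to about 2 mm. A picture is of the moment at which its call begins. camera_params takes no time and is no camera call.
- sign_off(): hands the job in, once; it reports no verdict.
Trained networks look in the newest picture that a camera, given by its name, has taken for a name from the list of things; names that differ only in an ending like _2 or _b are one class to them, and where a whole thing is asked for, a point or a joint stands for the part that bears it (a point fixed in the world has none). Each returns a list of dicts, best first, with "p" (0 to 1); they miss things now and then, are a little off and sometimes report something else, mostly with a low value. They report only what shows in the picture. A call takes as long as a camera call. They do not tell look-alikes from the thing itself.
- finder.boxes_of(camera, name): "location" ([x, y, z] in m, in the coordinates of the camera as it stood for that picture, good to about 4 mm: the middle of the surface that is visible of it).
- finder.silhouettes(camera, name): "pixels" (480x640 bool, what is visible of it).
- finder.tip_of(camera, name): "location" ([x, y, z] in m, in the coordinates of the camera as it stood for that picture, good to about 4 mm: a listed point, or the origin of a listed thing).
The state is a dict: "time": time; "joint_positions": joint angles; "qd": joint speeds; "joint_torque": joint torques, N m; "tool_pos": TCP position; "ee_rot": TCP orientation; "ft_force": force on the tool from outside, world axes, zero at the start; "moment": the same for the moment, N m; "finger_gap": finger opening in m.
Only numpy, scipy, OpenCV 4.12 (cv2) and the standard library are available. Lean on these libraries where they do the work, as an engineer would, in place of code of your own. Each camera call takes 0.05 s, during which the arm holds its last target. There are 200 camera calls.

### The job

Lay the slotted separator sheet squarely on the tile on the pallet and stack the loose tile that lies flat on the table squarely on top of it. Then lift the drilled tile (the one with the round hole) out of the rack by its upper edge and hold it still in front of the inspection camera, 14 cm from the lens, centred on it, square to its line of sight and the same way up as the camera (leaning as the camera leans); finish while still holding it there. Leave the two plain tiles in the rack, the glass jar and the aim of the camera undisturbed.

Things in the scene. Friction and masses are not known exactly. Their poses are not given: they have to be found in the camera images.
- pallet: slatted wooden pallet, fixed to the table; 110 mm (x) x 150 mm (y), 14 mm high; origin under its centre, on the table
- base_tile: plain pressed-fibre tile, 60 x 100 x 12 mm (x, y, z), lying flat on the pallet, loose, about 60 g; origin at the centre of its underside, z up
- separator: separator: stiff dark plastic sheet with three crosswise slots (36 x 10 mm) through it, 66 x 106 x 6 mm (x, y, z), about 35 g, lying flat on the table; it can be gripped across its 66 mm width, over its outer edges; origin at the centre of its underside, z up
- next_tile: loose plain pressed-fibre tile, 60 x 100 x 12 mm (x, y, z), 40 to 85 g, lying flat on the table; it can be gripped across its 60 mm width; origin at the centre of its underside, z up
- rack: wooden drying rack, fixed to the table, 60 mm (x) x 244 mm (y); three pockets in a row along y, 76 mm apart, each with its floor 8 mm above the table and walls up to 30 mm above the table, 15 mm (x) x 65 mm (y) inside; origin under its centre, on the table
- test_tile: drilled tile: pressed-fibre tile standing on end in one of the rack's pockets, 12 mm thick (x), 60 mm wide (y), 100 mm tall (z), 40 to 85 g, with a round 30 mm hole through its thickness, centred 46 mm above its lower edge; its upper 35 mm is solid and can be pinched across its thickness from above; origin at the centre of its lower edge, z up the tile
- test_tile_centre (a point): centre of the drilled tile, 50 mm above its lower edge, midway in width and thickness (axes as the tile's)
- plain_tile_1: plain tile without hole, standing in another pocket of the rack, 12 x 60 x 100 mm (x, y, z); origin at the centre of its lower edge; leave it
- plain_tile_2: the other plain tile without hole in the rack, same size and origin; leave it
- camera_focus (a point): point in the air on the lens axis, 140 mm in front of the lens, where the centre of the drilled tile is to be shown. Axes are the camera's own: the lens looks along -x, y is level, z is the camera's up, leaning towards the robot. Shown properly, the tile's x (thickness) lies along this x and its z along this z; either face may look at the lens
- camera_lens (a point): inspection camera: aluminium box with a black lens in front, 44 mm square, 75 mm long, on a steel post with a 110 mm square foot fixed to the table. It looks roughly towards the robot and 7 to 24 degrees down; friction holds its tilt. This point is the middle of the lens front, 74 mm before the tilt axis at the rear of the box (270 mm above the table); axes as at camera_focus
- jar: small open glass jar, 47 mm wide, 66 mm tall, standing on the table; a bystander; origin at the centre of its underside
There are look-alikes about, which are no part of the job. What is shaped like the separator but orange or pink is not meant. What is shaped like the next_tile but black or green is not meant.

How it is judged:
By the outcome, as a careful person would: the job done as asked, in the order asked, and still so for the second after the job is handed in, while the arm keeps its last pose, push and grip.
It also fails if it takes over 72 s, if anything falls off the work surface, if the arm or the gripper's body presses on something with over 40 N, if the wrist force passes 120 N, or if a joint passes its speed limit or range.

## Working session

There is one attempt and no reset: what is moved stays moved. The work goes in short steps, Python scripts to look and compute and a shell command to move; the robot and the scene stay as the last step left them, time stands still between calls to the robot, and variables do not carry over. Pictures are saved under pics/ and viewed, about 8 in all and at most 12, crops included, and the job is handed in when it is done.

```bash
ls; mkdir -p pics; python3 - <<'E'
from station import sensors, snapshot, camera_params, finder, ctrl
import cv2, numpy as np
s=sensors.state(); print({k:np.round(v,3) for k,v in s.items()})
print(ctrl.finger_overhang)
for n in("scene","top"):
    im,d=snapshot(n); cv2.imwrite(f"pics/{n}0.png",im[...,::-1]); np.save(f"{n}0.npy",d)
    c=camera_params(n); R,t=np.array(c["R"]),np.array(c["t"])
    print(n,np.round(c["mtx"],1).tolist(),"campos",np.round(-R.T@t,3), "fwd",np.round(R[2],2))
    for o in ["pallet","base_tile","separator","next_tile","rack","test_tile","test_tile_centre","plain_tile_1","camera_focus","camera_lens","jar"]:
        for r in finder.tip_of(n,o)[:4]:
            p=np.array(r["location"]); uv=c["mtx"]@p
            print(o,round(r["p"],2),np.round(R.T@(p-t),3),np.round(uv[:2]/uv[2]))
E
```

```text
pics
{'time': np.float64(0.0), 'joint_positions': array([-1.203,  0.322, -0.07 ,  1.452,  0.023,  1.371, -0.057]), 'qd': array([ 0.001,  0.001, -0.001,  0.002,  0.   ,  0.001, -0.001]), 'joint_torque': array([-0.0000e+00, -4.9129e+01, -4.0400e-01, -3.1253e+01, -6.4000e-02,
        4.4000e-02,  0.0000e+00]), 'tool_pos': array([0.225, 0.609, 0.235]), 'ee_rot': array([-0.695,  0.697, -0.125,  0.124]), 'ft_force': array([ 0.028,  0.141, -0.151]), 'moment': array([-0.025,  0.046,  0.001]), 'finger_gap': np.float64(0.087)}
0.014
scene [[472.7, 0.0, 319.8], [0.0, 472.7, 251.2], [0.0, 0.0, 1.0]] campos [-0.113 -0.538  1.086] fwd [ 0.56  0.41 -0.72]
pallet 0.95 [ 0.497 -0.317  0.002] [390. 368.]
pallet 0.31 [ 0.471 -0.061  0.004] [305. 325.]
base_tile 0.82 [ 0.485 -0.31   0.02 ] [387. 366.]
base_tile 0.49 [0.543 0.301 0.   ] [229. 253.]
base_tile 0.19 [ 0.469 -0.058  0.007] [304. 324.]
separator 0.96 [ 0.631 -0.094 -0.002] [348. 295.]
separator 0.75 [0.548 0.299 0.007] [230. 251.]
separator 0.64 [0.597 0.076 0.001] [295. 275.]
separator 0.55 [0.455 0.115 0.001] [254. 299.]
next_tile 0.96 [ 0.
[... 997 characters left out ...]
.003] [335. 232.]
separator 0.67 [0.449 0.112 0.001] [268. 292.]
separator 0.59 [0.588 0.071 0.002] [282. 247.]
next_tile 0.94 [0.676 0.312 0.003] [204. 219.]
next_tile 0.74 [ 0.385 -0.489  0.002] [465. 312.]
next_tile 0.57 [ 0.464 -0.062  0.002] [325. 287.]
rack 0.84 [0.544 0.292 0.001] [210. 262.]
test_tile 0.61 [ 0.483 -0.313  0.017] [408. 280.]
test_tile 0.49 [0.548 0.225 0.009] [231. 260.]
test_tile_centre 0.63 [ 0.451  0.112 -0.001] [268. 291.]
test_tile_centre 0.56 [0.55  0.22  0.062] [230. 258.]
plain_tile_1 0.68 [0.547 0.298 0.009] [207. 260.]
plain_tile_1 0.59 [0.54  0.375 0.012] [182. 263.]
camera_lens 0.6 [0.714 0.025 0.253] [292. 191.]
jar 0.68 [ 0.702 -0.223 -0.001] [376. 210.]
```

```bash
python3 - <<'E'
import cv2, numpy as np
a=cv2.imread("pics/scene0.png"); cv2.imwrite("pics/a.png",cv2.resize(a[170:470,180:480],(800,600) if 0 else (600,600),interpolation=cv2.INTER_CUBIC))
a=cv2.imread("pics/top0.png"); cv2.imwrite("pics/b.png",cv2.resize(a[150:350,160:500],None,fx=2.3,fy=2.3,interpolation=cv2.INTER_CUBIC))
E
```

```text
(no output)
```

View pics/a.png

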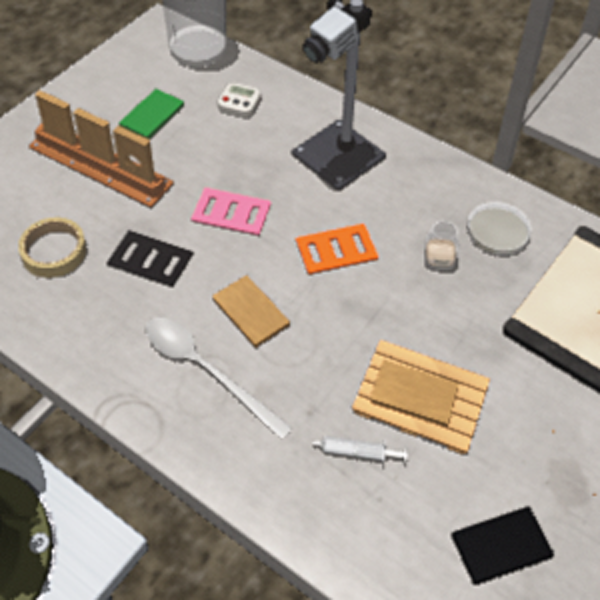

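View pics/b.png

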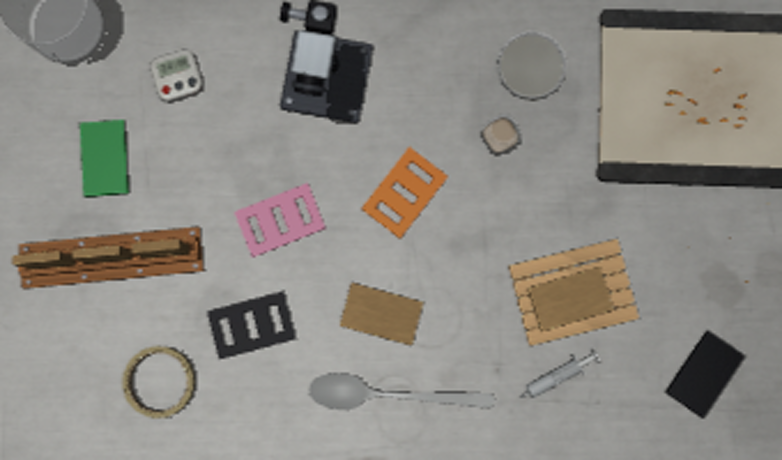

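The crops show three slotted sheets: black at scene (254,299), pink (295,275) and orange (348,295). The dark (black) one is the separator. There are three loose tile shapes: brown at scene (305,325), green (256,227) and black (431,443). The brown fibre one is next_tile. The rack tile with the round hole is the one at the pallet end, scene (247,249). Next I'll get the poses and an enlarged confirmation crop.

```bash
cat > h.py <<'E'
import numpy as np, cv2
from station import sensors, snapshot, camera_params, finder, ctrl
from scipy.spatial.transform import Rotation as Ro
def cam(n):
    c=camera_params(n); return np.array(c["mtx"]),np.array(c["R"]),np.array(c["t"])
def ray(n,uv,z):
    K,R,t=cam(n); uv=np.asarray(uv,float).reshape(-1,2)
    d=np.c_[uv,np.ones(len(uv))]@np.linalg.inv(K).T@R; o=-R.T@t
    return (o+d*((z-o[2])/d[:,2])[:,None])
def px(n,X):
    K,R,t=cam(n); p=(R@np.asarray(X)+t); p=K@p; return p[:2]/p[2]
def cloud(n,d,m):
    K,R,t=cam(n); v,u=np.nonzero(m&(d>0)); z=d[v,u]
    return (np.c_[(u-K[0,2])/K[0,0]*z,(v-K[1,2])/K[1,1]*z,z]-t)@R
def sil(n,name,X,tol=12):
    # silhouettes of that class whose median pixel lies near world point X
    q=px(n,X); out=[]
    for r in finder.silhouettes(n,name):
        m=np.array(r["pixels"]); v,u=np.nonzero(m)
        if len(u) and np.hypot(*(np.median(np.c_[u,v],0)-q))<tol: out.append((r["p"],m))
    return out[0] if out else (0,None)
def rect(n,m,z):
    c=max(cv2.findContours(m.astype(np.uint8),cv2.RETR_EXTERNAL,cv2.CHAIN_APPROX_NONE)[0],key=cv2.contourArea)
    P=ray(n,c.reshape(-1,2),z)[:,:2]
    (x,y),(w,h),a=cv2.minAreaRect((P*1000).astype(np.float32))
    if w<h: a+=90; w,h=h,w
    return np.round([x/1000,y/1000],4),np.round([w,h]),round((a+90)%180-90 if False else a%180,1)  # long-axis azimuth
def tool():
    s=sensors.state(); q=s["ee_rot"]; R=Ro.from_quat([q[1],q[2],q[3],q[0]]).as_matrix()
    return s,np.array(s["tool_pos"]),R
E
python3 - <<'E'
from h import *
for n in("top","scene"):
    im,d=snapshot(n)
    for o,X,z in [("base_tile",[.486,-.312,.026],.026),("separator",[.452,.113,.006],.006),("next_tile",[.467,-.061,.012],.012),("pallet",[.495,-.318,.014],.014)]:
        p,m=sil(n,o,X)
        if m is not None: print(n,o,round(p,2),m.sum(),rect(n,m,z), np.round(np.median(cloud(n,d,m)[:,2]),4))
        else: print(n,o,None)
    for o,X in [("camera_lens",[.74,.025,.26]),("test_tile",[.552,.222,.06]),("rack",[.545,.295,.02])]:
        p,m=sil(n,o,X,40)
        if m is None: print(n,o,None); continue
        P=cloud(n,d,m); print(n,o,round(p,2),len(P),np.round(np.percentile(P,[2,50,98],axis=0),3).tolist())
        np.save(f"{n}_{o}.npy",P)
        if o=="rack": print(rect(n,m,.03))
a=cv2.imread("pics/scene0.png")
c1=cv2.resize(a[205:345,195:345],None,fx=4,fy=4,interpolation=cv2.INTER_CUBIC); c2=cv2.resize(a[170:205+5,310:365],(200,146),interpolation=cv2.INTER_CUBIC)
c=np.zeros((560,800,3),np.uint8); c[:,:600]=c1; c[:146,600:]=c2
t=cv2.imread("pics/top0.png")[155:205,275:315]; c[200:450,600:800]=cv2.resize(t,(200,250),interpolation=cv2.INTER_CUBIC)
cv2.imwrite("pics/c.png",c)
E
```

```text
top base_tile None
top separator 0.75 750 (array([0.4521, 0.1096]), array([109.,  72.]), 105.2) 0.0068
top next_tile 0.82 654 (array([ 0.4654, -0.0638]), array([101.,  61.]), 74.3) 0.0132
top pallet 0.77 1030 (array([ 0.4931, -0.3182]), array([148., 112.]), 104.7) 0.0146
top camera_lens 0.98 429 [[0.715, -0.01, 0.256], [0.749, 0.014, 0.283], [0.778, 0.035, 0.295]]
top test_tile 0.67 109 [[0.543, 0.191, 0.038], [0.547, 0.213, 0.106], [0.555, 0.244, 0.118]]
top rack 0.86 1138 [[0.509, 0.178, -0.0], [0.537, 0.291, 0.013], [0.578, 0.412, 0.107]]
(array([0.5435, 0.2936]), array([244.,  63.]), 95.3)
scene base_tile 0.77 913 (array([ 0.4834, -0.3119]), array([100.,  66.]), 106.5) 0.0269
scene separator 0.82 653 (array([0.4529, 0.1099]), array([110.,  69.]), 104.3) 0.0073
scene next_tile 0.58 712 (array([ 0.465, -0.064]), array([103.,  63.]), 74.2) 0.0132
scene pallet 0.73 1353 (array([ 0.4906, -0.3175]), array([148., 116.]), 103.2) 0.0146
scene camera_lens 0.62 527 [[0.714, -0.011, -0.896], [0.746, 0.009, 0.274], [1.879, 0.744, 0.292]]
scene test_tile 0.67 398 [[0.543, 0.192, 0.007], [0.548, 0.22, 0.075], [0.583, 0.254, 0.112]]
scene rack 0.62 753 [[0.51, 0.178, 0.005], [0.529, 0.275, 0.014], [0.572, 0.409, 0.035]]
(array([0.5298, 0.2866]), array([253.,  60.]), 95.6)
```

View pics/c.png

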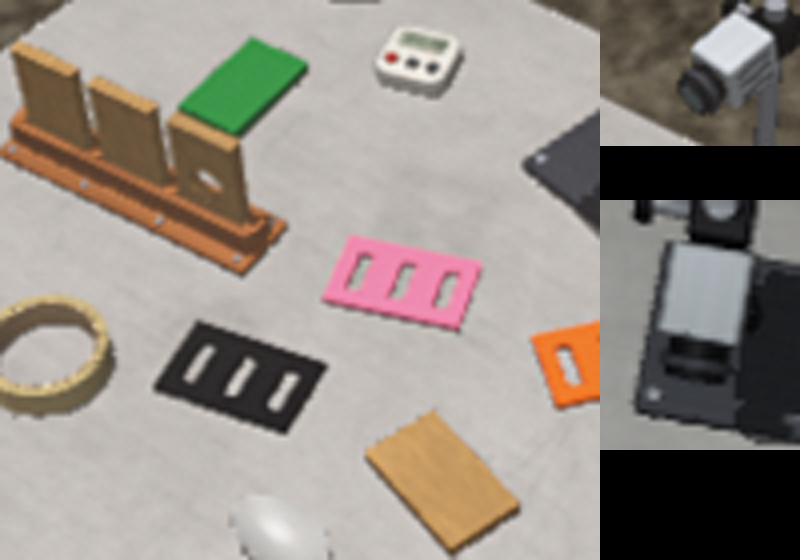

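The crop confirms it: the black slotted sheet is at about scene (253,300), the brown loose tile at (305,325), and the holed tile stands in the right-hand pocket at (247,249). Now the tool's azimuth and the camera's axis.

```bash
python3 - <<'E'
from h import *
s,p,R=tool(); print(p,"fingers",R[:,1].round(4),"jaw az",np.degrees(np.arctan2(R[1,2],R[0,2])))
# camera box: top plane + axis
P=np.load("top_camera_lens.npy"); P=P[(P[:,2]>.27)]
Q=np.load("scene_camera_lens.npy"); 
for name,A in(("top",P),("scene",Q[(Q[:,2]>.2)&(Q[:,0]<.79)])):
    best=0;rng=np.random.default_rng(0)
    for _ in range(600):
        a=A[rng.choice(len(A),3,False)]; n=np.cross(a[1]-a[0],a[2]-a[0])
        if np.linalg.norm(n)<1e-5: continue
        n/=np.linalg.norm(n)
        if abs(n[2])<.8: continue
        k=abs((A-a[0])@n)<.0025
        if k.sum()>best: best=k.sum();K=k
    B=A[K]; c=B.mean(0); U=np.linalg.svd(B-c)[2]; n=U[2]*np.sign(U[2][2])
    print(name,best,len(A),"c",c.round(4),"n",n.round(4),"tilt",np.degrees(np.arccos(n[2])).round(1),"az",np.degrees(np.arctan2(n[1],n[0])).round(1))
    (x,y),(w,h),a=cv2.minAreaRect((B[:,:2]*1000).astype(np.float32)); print("rect",x,y,w,h,a)
T=np.vstack([np.load("scene_test_tile.npy"),np.load("top_test_tile.npy")]); T=T[T[:,2]>.1]; print("tile top",np.percentile(T,[5,50,95],axis=0).round(4).tolist())
E
```

```text
[0.22523768 0.60975753 0.2365973 ] fingers [ 1.e-04  1.e-04 -1.e+00] jaw az 69.72999719065203
top 185 370 c [0.7493 0.0141 0.2826] n [-0.3031  0.0937  0.9483] tilt 18.5 az 162.8
rect 745.46044921875 15.596216201782227 44.02592849731445 66.7391586303711 78.22462463378906
scene 188 511 c [0.7503 0.0142 0.2839] n [-0.2958  0.0447  0.9542] tilt 17.4 az 171.4
rect 746.1600952148438 15.77711296081543 44.162906646728516 66.65045166015625 77.1321029663086
tile top [[0.5437, 0.1928, 0.1012], [0.5492, 0.218, 0.1083], [0.5565, 0.2441, 0.1154]]
```

```bash
python3 -m creep '[0.0152,-0.0333,0,-3.7,0.087, 0.0152,-0.0333,0,-3.7,0.087, 0.0152,-0.0333,0,-3.7,0.087, 0.0152,-0.0333,0,-3.7,0.087, 0.0152,-0.0333,0,-3.7,0.087, 0.0152,-0.0333,0,-3.7,0.087, 0.0152,-0.0333,0,-3.7,0.087, 0.0152,-0.0333,0,-3.7,0.087, 0.0152,-0.0333,0,-3.7,0.087, 0.0152,-0.0333,0,-3.7,0.087, 0.0152,-0.0333,0,-3.7,0.087, 0.0152,-0.0333,0,-3.7,0.087, 0.0152,-0.0333,0,-3.7,0.087, 0.0152,-0.0333,0,-3.7,0.087, 0.0152,-0.0333,0,-3.7,0.087]' 20
cat > st.py <<'E'
from h import *
s,p,R=tool(); f=R[:,1]
print("t",round(float(s["time"]),2),"p",p.round(4),"jaw",round(float(np.degrees(np.arctan2(R[1,2],R[0,2]))),2),"fing",f.round(4),"gap",round(float(s["finger_gap"]),4),"F",np.round(s["ft_force"],1),"q",np.round(s["joint_positions"],3))
E
python3 st.py
```

```text
time: 3.25
tool_pos: [0.451, 0.0943, 0.2368]
ee_rot: [0.557, -0.547, 0.443, -0.441]
ft_force: [0.5, 0.3, 0.5]
finger_gap: 0.0871
t 3.25 p [0.451  0.0943 0.2368] jaw 12.6 fing [ 0.0064  0.0121 -0.9999] gap 0.0871 F [0.5 0.3 0.5] q [-0.697 -0.114  0.412  1.916  0.037  1.32  -0.076]
```

```bash
python3 -m creep '[0,0.005,-0.035,1,0.087, 0,0.005,-0.035,1,0.087, 0,0.004,-0.035,0,0.087, 0,0,-0.035,0,0.087, 0,0,-0.03,0,0.087, 0,0,0,0,0.087, 0,0,0,0,0.087]'; python3 st.py
```

```text
time: 3.83
tool_pos: [0.4578, 0.0964, 0.0669]
ee_rot: [0.563, -0.545, 0.436, -0.441]
ft_force: [0.1, -1.1, 1.2]
finger_gap: 0.087
t 3.83 p [0.4578 0.0964 0.0669] jaw 13.26 fing [ 0.0216  0.0159 -0.9996] gap 0.087 F [ 0.1 -1.1  1.2] q [-0.682  0.076  0.441  2.114 -0.053  0.934  0.021]
```

```bash
python3 -m creep '[-0.0018,0.005,-0.005,0.7,0.087, -0.0018,0.005,-0.005,0.7,0.087, -0.0018,0.004,-0.005,0,0.087, 0,0,0,0,0.087, 0,0,0,0,0.087]'; python3 st.py
```

```text
time: 4.25
tool_pos: [0.4563, 0.1145, 0.0573]
ee_rot: [0.573, -0.548, 0.427, -0.435]
ft_force: [0.1, -0.4, 0.5]
finger_gap: 0.0869
t 4.25 p [0.4563 0.1145 0.0573] jaw 14.89 fing [ 0.0306  0.0218 -0.9993] gap 0.0869 F [ 0.1 -0.4  0.5] q [-0.699  0.09   0.423  2.124 -0.063  0.901  0.02 ]
```

```bash
python3 -m creep '[0,0,0,0,0.087, 0,0,0,0,0.087, 0,0,0,0,0.087, 0,0,0,0,0.087]'>/dev/null; python3 st.py;  python3 -m creep '[0,0,-0.005,0,0.087, 0,0,-0.005,0,0.087, 0,0,-0.005,0,0.087, 0,0,-0.005,0,0.087]'>/dev/null; python3 st.py
```

```text
t 4.58 p [0.4578 0.1154 0.0593] jaw 14.93 fing [ 0.0342  0.0237 -0.9991] gap 0.0871 F [-1.1 -0.4 -0.1] q [-0.7    0.087  0.423  2.122 -0.062  0.902  0.02 ]
t 4.92 p [0.4589 0.1153 0.0388] jaw 14.88 fing [ 0.0366  0.0248 -0.999 ] gap 0.0871 F [-0.4 -0.6  0.3] q [-0.694  0.122  0.423  2.137 -0.085  0.853  0.04 ]
```

```bash
python3 -m creep '[-0.0025,-0.002,-0.007,0,0.087, -0.0025,-0.002,-0.007,0,0.087, -0.002,-0.0015,-0.007,0,0.087, 0,0,0,0,0.087]'>/dev/null; python3 st.py
```

```text
t 5.25 p [0.4518 0.1096 0.0162] jaw 14.85 fing [ 0.0359  0.0253 -0.999 ] gap 0.087 F [-2.6 -0.1 14.9] q [-0.684  0.146  0.423  2.17  -0.104  0.8    0.064]
```

```bash
python3 -m creep '[0,0,0.002,0,0.075, 0,0,0,0,0.06, 0,0,0,0,0.06, 0,0,0,0,0.06, 0,0,0,0,0.06, 0,0,0,0,0.06]' 25 >/dev/null; python3 st.py
```

```text
t 5.75 p [0.4508 0.1088 0.0166] jaw 14.81 fing [ 0.0344  0.0249 -0.9991] gap 0.0653 F [-0.5 -0.5  3.6] q [-0.684  0.144  0.423  2.171 -0.103  0.802  0.064]
```

```bash
python3 -m creep '[0,0,0.02,0,0.06, 0,0,0.035,0,0.06, 0,0,0.035,0,0.06, 0,0,0.02,0,0.06, 0,0,0,0,0.06]' >/dev/null; python3 st.py
```

```text
t 6.17 p [0.4464 0.1068 0.1273] jaw 14.8 fing [ 0.0262  0.0196 -0.9995] gap 0.065 F [0.8 0.5 0.3] q [-0.711 -0.035  0.423  2.079  0.004  1.064 -0.031]
```

```bash
python3 -m creep '[0.003,-0.02,0,0,0.06, 0.003,-0.035,0,0,0.06, 0.003,-0.035,0,0,0.06, 0.003,-0.035,0,0,0.06, 0.003,-0.035,0,0,0.06, 0.003,-0.035,0,0,0.06, 0.003,-0.035,0,0,0.06, 0.003,-0.035,0,0,0.06, 0.003,-0.035,0,0,0.06, 0.003,-0.035,0,0,0.06, 0.003,-0.035,0,0,0.06, 0.003,-0.02,0,0,0.06, 0,0,0,0,0.06, 0,0,0,0,0.06]' >/dev/null; python3 st.py
```

```text
t 7.33 p [ 0.472  -0.2982  0.115 ] jaw 15.36 fing [ 0.0159  0.0177 -0.9997] gap 0.0652 F [ 0.4  0.5 -0.6] q [-0.186  0.282  0.828  1.856 -0.258  1.103  1.008]
```

```bash
python3 -m creep '[0.005,-0.005,-0.01,0,0.06, 0.005,-0.005,-0.01,0,0.06, 0.004,-0.004,-0.01,0,0.06, 0,0,-0.01,0,0.06, 0,0,-0.01,0,0.06, 0,0,0,0,0.06, 0,0,0,0,0.06]' >/dev/null; python3 st.py
python3 - <<'E'
from h import *
for n in("scene","top"):
    im,d=snapshot(n); cv2.imwrite(f"pics/{n}1.png",im[...,::-1])
    X=[.486,-.31,.06]; u,v=px(n,X).astype(int)
    print(n,u,v)
    c=im[v-60:v+60,u-70:u+70,::-1]; cv2.imwrite(f"pics/{n}1c.png",cv2.resize(c,None,fx=2.8,fy=2.8,interpolation=cv2.INTER_CUBIC))
a=cv2.imread("pics/scene1c.png");b=cv2.imread("pics/top1c.png"); cv2.imwrite("pics/d.png",np.hstack([a,b]))
E
```

```text
t 7.92 p [ 0.4845 -0.3027  0.0571] jaw 15.74 fing [ 0.0091  0.0259 -0.9996] gap 0.0654 F [-0.3 -0.7 -0.2] q [-0.124  0.399  0.78   1.863 -0.357  1.025  1.084]
scene 388 357
top 408 278
```

View pics/d.png

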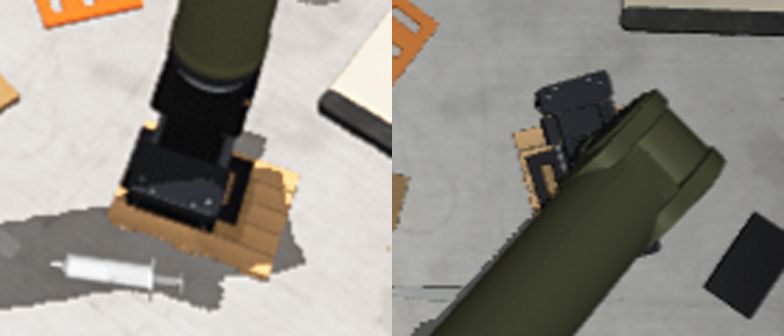

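The view shows the sheet hovering over the pallet, mostly hidden by the arm. I'll refine the base tile's yaw from the first pictures by colour.

```bash
python3 - <<'E'
from h import *
for n in("scene","top"):
    im=cv2.imread(f"pics/{n}0.png"); u,v=px(n,[.486,-.312,.026]).astype(int)
    k=4; sc=cv2.resize(im,None,fx=k,fy=k,interpolation=cv2.INTER_CUBIC)
    lab=cv2.cvtColor(sc,cv2.COLOR_BGR2LAB).astype(float)
    ref=lab[v*k-20:v*k+20,u*k-20:u*k+20].reshape(-1,3).mean(0)
    tn=lab[...,0]-ref[0]
    print(n,ref)
    m=np.zeros(tn.shape,np.uint8); w=(np.abs(lab-ref).max(2)<22).astype(np.uint8)
    m[v*k-140:v*k+140,u*k-140:u*k+140]=w[v*k-140:v*k+140,u*k-140:u*k+140]
    m=cv2.morphologyEx(m,cv2.MORPH_OPEN,np.ones((9,9),np.uint8)); m=cv2.morphologyEx(m,cv2.MORPH_CLOSE,np.ones((9,9),np.uint8))
    _,L,S,C=cv2.connectedComponentsWithStats(m); mm=L==L[v*k,u*k]
    c=max(cv2.findContours(mm.astype(np.uint8),cv2.RETR_EXTERNAL,cv2.CHAIN_APPROX_NONE)[0],key=cv2.contourArea).reshape(-1,2)
    P=ray(n,(c+.5)/k-.5,.026)[:,:2]; print(cv2.minAreaRect((P*1000).astype(np.float32)))
    o=sc[v*k-120:v*k+120,u*k-140:u*k+140].copy(); cv2.polylines(o,[(c-[u*k-140,v*k-120]).astype(np.int32)],True,(255,0,0),1); cv2.imwrite(f"pics/{n}base.png",o)
a=cv2.imread("pics/scenebase.png");b=cv2.imread("pics/topbase.png"); cv2.imwrite("pics/e.png",np.hstack([a,b]))
E
```

```text
scene [168.764375 137.360625 164.36125 ]
((486.90875244140625, -310.2327880859375), (61.75349807739258, 103.4449462890625), 16.563186645507812)
top [117.835625 132.930625 150.838125]
((483.6400451660156, -312.3725891113281), (64.73295593261719, 106.04263305664062), 15.856917381286621)
```

View pics/e.png

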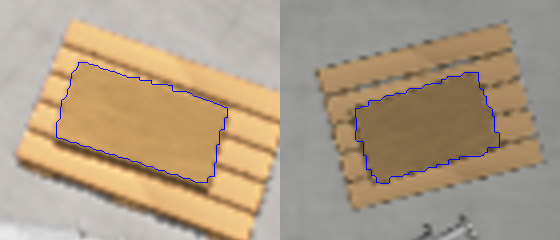

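The outlines fit the base tile well: its centre is about (0.4855, -0.3115) and its yaw about 16°.

```bash
python3 -m creep '[0.0005,-0.004,-0.003,0.3,0.06, 0.0005,-0.004,-0.003,0.2,0.06, 0,-0.001,-0.003,0,0.06, 0,0,0,0,0.06]' >/dev/null; python3 st.py
```

```text
t 8.35 p [ 0.4872 -0.3132  0.05  ] jaw 16.34 fing [ 0.0137  0.0247 -0.9996] gap 0.0652 F [-0.3 -1.2 -1.3] q [-0.096  0.422  0.77   1.851 -0.376  1.015  1.12 ]
```

```bash
python3 -m creep '[-0.0015,0.001,-0.004,0,0.06, 0,0,-0.003,0,0.06, 0,0,0,0,0.06]' >/dev/null; python3 st.py
```

```text
t 8.6 p [ 0.4858 -0.3131  0.0432] jaw 16.27 fing [ 0.0151  0.0242 -0.9996] gap 0.0651 F [-0.8  1.1  2.5] q [-0.092  0.429  0.766  1.86  -0.384  1.001  1.126]
```

```bash
python3 -m creep '[0,0.0015,-0.001,0,0.06, 0,0,0,0,0.07, 0,0,0,0,0.08, 0,0,0,0,0.085, 0,0,0,0,0.085]' >/dev/null; python3 st.py; python3 -m creep '[0,0,0.015,0,0.085, 0,0,0.03,0,0.085, 0,0,0.03,0,0.085, 0,0.03,0,0,0.085,0,0.04,0,0,0.085,0,0.04,0,-4,0.085,0,0.04,0,-6,0.085,0,0.04,0,-6,0.085,0,0.04,0,-6,0.085,0,0.01,0,-3,0.085,0,0,0,0,0.085]' >/dev/null; python3 st.py
python3 - <<'E'
from h import *
for n in("scene","top"):
    im,d=snapshot(n); cv2.imwrite(f"pics/{n}2.png",im[...,::-1])
    p,m=sil(n,"separator",[.486,-.312,.032],15)
    if m is not None: print(n,p,rect(n,m,.032),np.median(cloud(n,d,m)[:,2]))
    p,m=sil(n,"next_tile",[.466,-.063,.012])
    if m is not None: print(n,p,rect(n,m,.012),np.median(cloud(n,d,m)[:,2]))
E
```

```text
t 9.02 p [ 0.4862 -0.3132  0.0432] jaw 16.23 fing [ 0.0169  0.0217 -0.9996] gap 0.0811 F [ 0.3  0.1 -0.3] q [-0.094  0.427  0.767  1.862 -0.383  0.997  1.124]
t 9.93 p [ 0.4821 -0.0845  0.1198] jaw -7.06 fing [ 0.0191  0.0148 -0.9997] gap 0.085 F [-0.1  0.2  0.5] q [-0.607  0.062  0.769  2.019 -0.069  1.063  0.07 ]
scene 0.78 (array([ 0.4858, -0.3087]), array([109.,  71.]), 104.6) 0.032659390569895544
scene 0.62 (array([ 0.4655, -0.0634]), array([106.,  67.]), 73.6) 0.01300311953863854
top 0.94 (array([ 0.4856, -0.3131]), array([107.,  66.]), 106.2) 0.033161467443718874
top 0.45 (array([ 0.4739, -0.0254]), array([58., 24.]), 179.6) 0.012478074467366818
```

```bash
python3 -m creep '[-0.006,0.007,-0.015,-3,0.085, -0.006,0.007,-0.015,-3,0.085, -0.005,0.006,-0.015,-2.7,0.085, 0,0,-0.015,0,0.085, 0,0,-0.01,0,0.085,0,0,0,0,0.085]' >/dev/null; python3 st.py
```

```text
t 10.73 p [ 0.4657 -0.079   0.0486] jaw -17.31 fing [ 0.0248  0.0047 -0.9997] gap 0.0849 F [-0.1  0.6  0. ] q [-0.604  0.136  0.767  2.127 -0.132  0.897 -0.064]
```

```bash
python3 -m creep '[0,0.006,-0.007,0.8,0.085, 0,0.006,-0.007,0.7,0.085, 0,0.003,-0.007,0,0.085, 0,0,-0.006,0,0.085,0,0,0,0,0.085]' >/dev/null; python3 st.py
```

```text
t 11.15 p [ 0.4675 -0.0647  0.0205] jaw -15.78 fing [ 0.0271  0.0044 -0.9996] gap 0.0849 F [-0.8 -0.1 -0.4] q [-0.602  0.191  0.741  2.148 -0.185  0.834 -0.024]
```

```bash
python3 -m creep '[-0.001,0.001,-0.002,0,0.075, -0.001,0,0,0,0.055, 0,0,0,0,0.055, 0,0,0,0,0.055, 0,0,0,0,0.055, 0,0,0,0,0.055]' 30 >/dev/null; python3 st.py; python3 -m creep '[0,0,0.02,0,0.055, 0,0,0.035,0,0.055, 0,0,0.035,0,0.055, 0,0,0.01,0,0.055, 0,0,0,0,0.055]' >/dev/null; python3 st.py
```

```text
t 11.65 p [ 0.4662 -0.0638  0.0189] jaw -15.77 fing [ 0.0287  0.0043 -0.9996] gap 0.0598 F [ 0.6 -0.4 -0.4] q [-0.604  0.189  0.74   2.153 -0.184  0.828 -0.026]
t 12.07 p [ 0.4631 -0.0648  0.1216] jaw -15.87 fing [ 0.0235  0.0023 -0.9997] gap 0.0594 F [-0.3  0.5 -0.9] q [-0.672 -0.015  0.762  2.07   0.006  1.059 -0.19 ]
```

```bash
python3 -m creep '[0.003,-0.02,0,3,0.055, 0.003,-0.03,0,4.2,0.055, 0.003,-0.03,0,4.2,0.055, 0.003,-0.03,0,4.2,0.055, 0.003,-0.03,0,4.2,0.055, 0.003,-0.03,0,4.2,0.055, 0.003,-0.03,0,4,0.055, 0.001,-0.03,0,4,0.055, 0,-0.015,0,0,0.055, 0,0,0,0,0.055, 0,0,0,0,0.055]' >/dev/null; python3 st.py
```

```text
t 12.98 p [ 0.4803 -0.3173  0.1123] jaw 18.21 fing [ 0.0076  0.0186 -0.9998] gap 0.0596 F [ 0.7  0.1 -0.4] q [-0.181  0.351  0.873  1.811 -0.318  1.126  1.121]
```

```bash
python3 -m creep '[0.002,0.002,-0.012,-0.8,0.055, 0.002,0.002,-0.012,-0.7,0.055, 0.001,0.001,-0.012,-0.5,0.055, 0,0,-0.01,0,0.055, 0,0,0,0,0.055, 0,0,0,0,0.055]' >/dev/null; python3 st.py
```

```text
t 13.48 p [ 0.4855 -0.3033  0.0576] jaw 16.38 fing [ 0.0038  0.0248 -0.9997] gap 0.0595 F [ 0.2 -0.  -0.5] q [-0.167  0.422  0.836  1.857 -0.387  1.038  1.117]
```

```bash
python3 -m creep '[0,-0.0035,-0.002,-0.2,0.055, 0,-0.0035,-0.001,0,0.055, 0,0,-0.001,0,0.055, 0,0,0,0,0.055]' >/dev/null; python3 st.py
```

```text
t 13.82 p [ 0.4863 -0.3103  0.0537] jaw 16.25 fing [ 0.0048  0.0248 -0.9997] gap 0.0596 F [-0.6 -0.5 -0.6] q [-0.148  0.436  0.831  1.85  -0.398  1.035  1.132]
```

```bash
python3 -m creep '[-0.0005,-0.001,-0.0025,0,0.055, 0,0,-0.001,0,0.055, 0,0,0,0,0.055]' >/dev/null; python3 st.py
```

```text
t 14.07 p [ 0.4863 -0.3122  0.0513] jaw 16.21 fing [ 0.0069  0.0247 -0.9997] gap 0.0595 F [-0.1  0.9 -0.3] q [-0.142  0.441  0.828  1.85  -0.404  1.03   1.138]
```

```bash
python3 -m creep '[-0.0005,0.0005,-0.0015,0,0.055, 0,0,0,0,0.065, 0,0,0,0,0.075, 0,0,0,0,0.08]' >/dev/null; python3 st.py; python3 -m creep '[0,0,0.015,0,0.08, 0,0,0.03,0,0.07, 0,0,0.035,0,0.06,0,0,0.035,0,0.05, 0,0.03,0.03,0,0.05,0,0.04,0.02,0,0.05,0,0.04,0,0,0.05,0,0.04,0,0,0.05,0,0.04,0,0,0.05,0,0.04,0,-1,0.05,0,0.04,0,-2,0.05,0,0.03,0,-2,0.05,0,0,0,0,0.05]' >/dev/null; python3 st.py
python3 - <<'E'
from h import *
for n in("scene","top"):
    im,d=snapshot(n); cv2.imwrite(f"pics/{n}3.png",im[...,::-1])
    u,v=px(n,[.486,-.31,.044]).astype(int); cv2.imwrite(f"pics/{n}3c.png",cv2.resize(im[v-35:v+35,u-45:u+45,::-1],None,fx=4.4,fy=4.4,interpolation=cv2.INTER_CUBIC))
    for o,z in(("next_tile",.044),("separator",.032)):
        p,m=sil(n,o,[.486,-.312,z],15)
        if m is not None: print(n,o,p,rect(n,m,z),np.median(cloud(n,d,m)[:,2]))
cv2.imwrite("pics/f.png",np.hstack([cv2.imread(f"pics/{n}3c.png") for n in("scene","top")]))
E
```

```text
t 14.4 p [ 0.4871 -0.313   0.0518] jaw 16.18 fing [ 0.0108  0.0233 -0.9997] gap 0.0713 F [-0.2 -0.6  0.5] q [-0.142  0.439  0.829  1.85  -0.405  1.027  1.139]
t 15.48 p [ 0.4799 -0.009   0.2352] jaw 9.85 fing [ 0.0236  0.0217 -0.9995] gap 0.0499 F [ 0.7 -0.2  0.3] q [-0.705 -0.1    0.649  1.896  0.042  1.3    0.104]
scene next_tile 0.56 (array([ 0.4846, -0.3103]), array([104.,  71.]), 104.1) 0.04448268831850758
scene separator 0.61 (array([ 0.4568, -0.3194]), array([108.,  18.]), 110.7) 0.0325714414281712
top next_tile 0.73 (array([ 0.4846, -0.3115]), array([99., 60.]), 106.9) 0.04514193489095757
```

View pics/f.png

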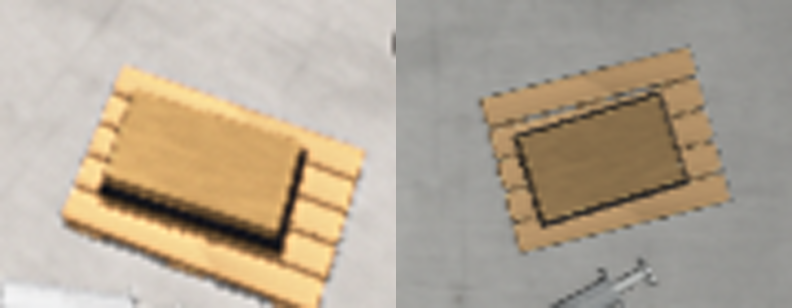

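The stack looks square: an even dark rim shows round the tile, and heights of 0.033 and 0.045 fit. Next, the drilled tile.

```bash
python3 -m creep '[0.005,0.02,0,0,0.05, 0.01,0.035,0,-1,0.05, 0.011,0.035,0,-1,0.05, 0.011,0.035,0,-1,0.05, 0.011,0.035,0,-1,0.05, 0.011,0.035,0,0,0.05, 0.007,0.02,0,0,0.05, 0,0,0,0,0.05, 0,0,0,0,0.05]' >/dev/null; python3 st.py
python3 - <<'E'
from h import *
n="top"
P=np.load("top_test_tile.npy"); P=P[P[:,2]>.102]; print(len(P),P.mean(0),cv2.minAreaRect((P[:,:2]*1000).astype(np.float32)))
P=np.load("scene_test_tile.npy"); P=P[(P[:,2]>.045)&(P[:,2]<.1)&(P[:,0]<.56)]; c=P.mean(0); U=np.linalg.svd(P-c)[2][2]; print(c,U)
E
```

```text
t 16.53 p [0.5517 0.1883 0.2341] jaw 3.1 fing [ 0.0257  0.0128 -0.9996] gap 0.0496 F [-0.9 -0.7 -0.3] q [-0.838  0.166  0.524  1.67  -0.09   1.3   -0.244]
65 [0.54931684 0.21607071 0.10931849] ((549.3082275390625, 217.93955993652344), (9.738238334655762, 54.40219497680664), 3.955000638961792)
[0.54768265 0.21854209 0.07451769] [0.98988606 0.13663019 0.03818087]
```

```bash
python3 -m creep '[0,0.01,-0.02,1.2,0.05, 0,0.01,-0.025,1.2,0.05, 0,0.008,-0.025,0,0.05, 0,0.001,-0.025,0,0.05, 0,0,-0.015,0,0.05, 0,0,0,0,0.05, 0,0,0,0,0.05]' >/dev/null; python3 st.py
```

```text
t 17.12 p [0.5559 0.201  0.1227] jaw 4.38 fing [ 0.03    0.0091 -0.9995] gap 0.05 F [ 0.1 -0.1  0.1] q [-0.826  0.274  0.503  1.785 -0.146  1.088 -0.198]
```

```bash
python3 -m creep '[-0.002,0.006,0,1,0.05, -0.002,0.006,0,0,0.05, -0.002,0.005,-0.005,0,0.05, 0,0.001,-0.007,0,0.05, 0,0.001,-0.008,0,0.05, 0,0,-0.007,0,0.05, 0,0,-0.005,0,0.05,0,0,0,0,0.05]' >/dev/null; python3 st.py
```

```text
t 17.78 p [0.5526 0.2204 0.0937] jaw 5.27 fing [ 0.0378  0.014  -0.9992] gap 0.05 F [-1.  -0.8 -0.3] q [-0.839  0.307  0.483  1.809 -0.164  1.024 -0.202]
```

```bash
python3 -m creep '[-0.001,-0.001,-0.003,0,0.04, 0,0,0,0,0.02, 0,0,0,0,0.008, 0,0,0,0,0.008, 0,0,0,0,0.008, 0,0,0,0,0.008, 0,0,0,0,0.008]' 40 >/dev/null; python3 st.py
python3 - <<'E'
from h import *
n="scene"
im,d=snapshot(n); u,v=px(n,[.55,.25,.08]).astype(int); cv2.imwrite("pics/g.png",cv2.resize(im[v-60:v+60,u-80:u+80,::-1],None,fx=4,fy=4,interpolation=cv2.INTER_CUBIC))
E
```

```text
t 18.37 p [0.5518 0.2185 0.0901] jaw 5.21 fing [ 0.0375  0.0131 -0.9992] gap 0.013 F [-0.2 -0.1  0. ] q [-0.837  0.309  0.484  1.815 -0.165  1.017 -0.2  ]
```

View pics/g.png

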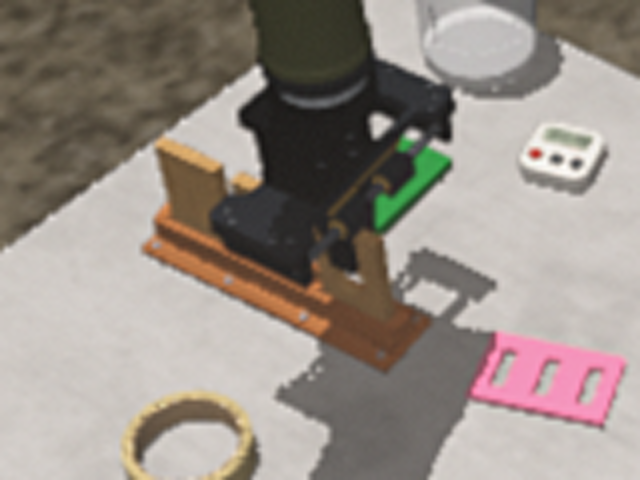

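The fingers pinch the drilled tile's upper edge, with the hole visible at about (350,283) in the crop. Now the lift.

```bash
python3 -m creep '[0,0,0.01,0,0.008, 0,0,0.015,0,0.008, 0,0,0.02,0,0.008, 0,0,0.035,0,0.008, 0,0,0.035,0,0.008, 0,0,0.035,0,0.008, 0,0,0.02,0,0.008,0,0,0,0,0.008]' >/dev/null; python3 st.py;  python3 -m creep '[0,0,0.03,0,0.008, 0,0,0.03,0,0.008, 0,0,0.03,0,0.008, 0,0,0.03,0,0.008, 0,0,0.03,0,0.008,0,0,0.03,0,0.008, 0,0,0.03,0,0.008, 0,0,0.03,0,0.008, 0,0,0.03,0,0.008, 0,0,0.03,0,0.008]' >/dev/null; python3 st.py
```

```text
t 19.08 p [0.5485 0.2159 0.2702] jaw 5.12 fing [ 0.0346  0.0107 -0.9993] gap 0.0122 F [ 0.5  0.1 -1.2] q [-0.875  0.156  0.51   1.607 -0.075  1.363 -0.268]
t 19.92 p [0.5418 0.2123 0.5751] jaw 5.07 fing [ 0.0216  0.0048 -0.9998] gap 0.0118 F [ 0.8  0.3 -0.6] q [-0.798  0.259  0.557  0.888 -0.149  2.006 -0.234]
```

```bash
for i in 1 2 ; do python3 -m creep '[0,0,0.02,0,0.008, 0,0,0.02,0,0.008, 0,0,0.02,0,0.008, 0,0,0.02,0,0.008]' >/dev/null; python3 st.py; done
```

```text
t 20.25 p [0.5368 0.2107 0.6221] jaw 5.11 fing [ 0.0726  0.025  -0.997 ] gap 0.0119 F [-0.5  0.2 -0.7] q [-0.608  0.247  0.284  0.773 -0.077  2.053 -0.284]
t 20.58 p [0.5261 0.2034 0.6565] jaw 4.69 fing [ 0.1337  0.0468 -0.9899] gap 0.0117 F [-0.2  0.2  0.4] q [-0.647  0.21   0.331  0.747 -0.078  2.053 -0.284]
```

```bash
python3 -m creep '[0,-0.03,0,0,0.008, 0,-0.035,0,0,0.008, 0,-0.035,0,0,0.008, 0,-0.035,0,0,0.008, 0.003,-0.035,0,0,0.008, 0.003,-0.035,0,0,0.008, 0.003,-0.035,0,0,0.008, 0.003,-0.035,0,0,0.008, 0.003,-0.03,0,0,0.008, 0,0,0,0,0.008]' >/dev/null; python3 st.py
```

```text
t 21.42 p [ 0.5324 -0.1154  0.6577] jaw 4.78 fing [ 0.1487  0.0463 -0.9878] gap 0.0116 F [ 0.3 -0.9  0.2] q [ 0.01   0.167  0.28   0.793 -0.149  2.053  0.291]
```

```bash
cat >> st.py <<'E'
j=R[:,2]*np.sign(R[0,2]); a=np.arctan2(j[1],j[0]); x=np.array([np.cos(a),np.sin(a),0]); yv=np.array([-x[1],x[0],0])
print("tilt deg: par %.2f perp %.2f"%(np.degrees(np.arctan2(f@x,-f[2])),np.degrees(np.arcsin(f@yv))))
E
python3 -m creep '[0,0,0.02,0,0.008, 0,0,0.02,0,0.008, 0,0,0.02,0,0.008, 0,0,0.02,0,0.008]' >/dev/null; python3 st.py
```

```text
t 21.75 p [ 0.526  -0.1143  0.686 ] jaw 4.11 fing [ 0.2021  0.0323 -0.9788] gap 0.0117 F [-0.2  0.2  0.5] q [ 0.218  0.152 -0.006  0.742 -0.083  2.054  0.24 ]
tilt deg: par 11.77 perp 1.02
```

```bash
python3 -m creep '[0,0.015,0.02,0,0.008, 0,0.015,0.02,0,0.008, 0,0.015,0.02,0,0.008, 0,0.015,0.02,0,0.008,0,0.015,0.02,0,0.008]' >/dev/null; python3 st.py
```

```text
t 22.17 p [ 0.5167 -0.0352  0.7327] jaw 3.73 fing [ 0.2853  0.0235 -0.9582] gap 0.0118 F [ 0.4  0.  -0.9] q [-0.116  0.102  0.198  0.7   -0.074  2.054  0.1  ]
tilt deg: par 16.63 perp 0.28
```

```bash
cat > camfit.py <<'E'
from h import *
def fit(n,d):
    P=cloud(n,d,np.ones(d.shape,bool)); nn=np.array([-.3,.066,.951]); nn/=np.linalg.norm(nn); c=np.array([.7498,.0141,.2833])
    for it in range(6):
        a=np.array([np.cos(np.radians(-12.3)),np.sin(np.radians(-12.3)),0]); y=np.cross(nn,a); y/=np.linalg.norm(y); x=np.cross(y,nn)
        q=(P-c)@np.c_[x,y,nn]; k=(abs(q[:,0])<.026)&(abs(q[:,1])<.018)&(abs(q[:,2])<.004)
        B=P[k]; m=B.mean(0); nn=np.linalg.svd(B-m)[2][2]; nn*=np.sign(nn[2]); c=c+nn*((m-c)@nn)
    return k.sum(),nn,c,np.degrees(np.arcsin(-nn@a)),np.degrees(np.arcsin(nn@y0)) if 0 else (q[k][:,2].std())
if __name__=="__main__":
    for n in("scene","top"):
        print(n,"old",fit(n,np.load(f"{n}0.npy")))
        D=[snapshot(n)[1] for _ in range(3)]
        for d in D: print(n,fit(n,d))
E
python3 camfit.py
```

```text
scene old (np.int64(162), array([-0.28928195,  0.03229248,  0.95669909]), array([0.74944676, 0.01415572, 0.28439154]), np.float64(16.82927688968849), np.float64(0.001685824796116309))
scene (np.int64(175), array([-0.29977615,  0.0668528 ,  0.95166431]), array([0.74950906, 0.01416665, 0.284186  ]), np.float64(17.886755583656928), np.float64(0.001921048048594726))
scene (np.int64(171), array([-0.31112035,  0.04132858,  0.94947147]), array([0.74941985, 0.01416629, 0.28444135]), np.float64(18.227027855457596), np.float64(0.0017950109056530544))
scene (np.int64(166), array([-0.30863738,  0.05690779,  0.94947589]), array([0.74943352, 0.01416349, 0.28439681]), np.float64(18.28089622948311), np.float64(0.0017437423227456682))
top old (np.int64(180), array([-0.24056973,  0.06767398,  0.96826982]), array([0.74963617, 0.01414405, 0.28390947]), np.float64(14.445809095834276), np.float64(0.0020856939013561846))
top (np.int64(187), array([-0.33627555,  0.00558711,  0.94174707]), array([0.74952742, 0.01411855, 0.28412185]), np.float64(19.253405834527726), np.float64(0.0019788736728738247))
top (np.int64(172), array([-0.29522312,  0.02142116,  0.95518817]), array([0.74944974, 0.01414642, 0.28439651]), np.float64(17.038234442519073), np.float64(0.002157678744798872))
top (np.int64(180), array([-0.25396785,  0.07157463,  0.96456073]), array([0.7496168 , 0.01415115, 0.283931  ]), np.float64(15.27105519144338), np.float64(0.00209884662130692))
```

```bash
python3 - <<'E'
from h import *
n0=np.array([-.295,.05,.954]); n0/=np.linalg.norm(n0); c0=np.array([.7495,.0141,.2832])
out=[]
for n in("top","scene"):
    im=cv2.imread(f"pics/{n}0.png"); K,R,t=cam(n); o=-R.T@t
    u,v=px(n,c0).astype(int); k=6
    S=cv2.resize(im[v-30:v+30,u-30:u+30],None,fx=k,fy=k,interpolation=cv2.INTER_CUBIC)
    # rectify onto the box-top plane: pixel grid 0.25 mm
    a=np.array([1,0,0]); y=np.cross(n0,a); y/=np.linalg.norm(y); x=np.cross(y,n0)
    g=np.arange(-60,60,.25)/1000; X=c0+(-g)[:,None,None]*x+(-g)[None,:,None]*y   # up = +x, right = -y
    q=(X@R.T+t)@K.T; uv=(q[...,:2]/q[...,2:]).astype(np.float32)
    W=cv2.remap(im,uv[...,0],uv[...,1],cv2.INTER_CUBIC); out.append(W)
    hsv=cv2.cvtColor(W,cv2.COLOR_BGR2HSV); gray=hsv[...,2]; 
    ref=np.median(gray[220:260,220:260]); m=((gray>.82*ref)&(hsv[...,1]<60)).astype(np.uint8)
    m=cv2.morphologyEx(m,cv2.MORPH_OPEN,np.ones((15,15),np.uint8)); _,L=cv2.connectedComponents(m); m=(L==L[240,240]).astype(np.uint8)
    c=max(cv2.findContours(m,0,cv2.CHAIN_APPROX_NONE)[0],key=cv2.contourArea); r=cv2.minAreaRect(c); print(n,ref,r,"centre mm x,y",60-r[0][1]*.25,60-r[0][0]*.25, np.array(r[1])*.25)
    # side edges per row
    rows=range(180,300,4); l=[np.nonzero(m[i])[0].min() for i in rows if m[i].any()]; e=[np.nonzero(m[i])[0].max() for i in rows if m[i].any()]
    rr=[i for i in rows if m[i].any()]
    print("edge angles",[round(float(np.degrees(np.arctan(np.polyfit(rr,z,1)[0]))),1) for z in(l,e)])
    cv2.drawContours(W,[c],-1,(0,0,255),1)
cv2.imwrite("pics/i.png",np.hstack(out)[:, :].copy()[::1,:][:, :960][:, :] if 0 else cv2.resize(np.hstack(out),(800,400)))
E
```

```text
top 175.0 ((239.61538696289062, 210.92308044433594), (160.8152313232422, 187.09478759765625), 11.309932708740234) centre mm x,y 7.269229888916016 0.09615325927734375 [40.20380783 46.7736969 ]
edge angles [1.0, -12.8]
scene 226.0 ((237.85055541992188, 205.38272094726562), (164.40774536132812, 186.51300048828125), 14.489763259887695) centre mm x,y 8.654319763183594 0.5373611450195312 [41.10193634 46.62825012]
edge angles [10.3, -15.1]
```

View pics/i.png

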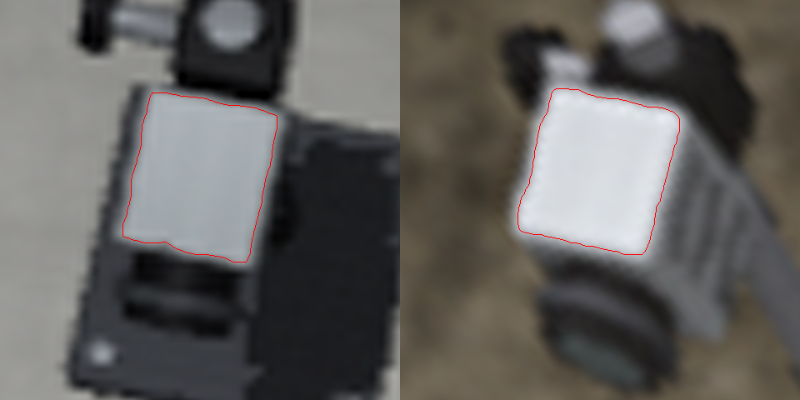

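The rectified views of the camera box (left top, right scene) show edges leaning about 12° in azimuth, and the plane fits give a tilt of about 17°. That puts the lens at about (0.7155, 0.0225, 0.248), which agrees with the networks. The focus is then about (0.585, 0.050, 0.207) and the TCP target about (0.575, 0.052, 0.2375).

```bash
python3 -m creep '[0,0.006,-0.02,-1,0.008, 0,0.007,-0.03,-1.5,0.008, 0,0.007,-0.03,-1.5,0.008, 0,0.007,-0.03,-1.5,0.008, 0,0.007,-0.03,-1.5,0.008, 0,0.007,-0.03,-1.5,0.008, 0,0.007,-0.03,-1.5,0.008,0,0.007,-0.03,-1.5,0.008,0,0.007,-0.02,-1.5,0.008]' >/dev/null; python3 st.py
```

```text
t 23.22 p [0.5164 0.0128 0.4656] jaw -11.28 fing [ 0.2753 -0.0572 -0.9597] gap 0.0116 F [ 1.   0.2 -1. ] q [-0.19  -0.184  0.039  1.565  0.105  1.493 -0.342]
tilt deg: par 16.33 perp -0.13
```

```bash
python3 -m creep '[0,0.004,-0.03,-0.5,0.008, 0,0.005,-0.03,-0.2,0.008, 0,0.005,-0.03,0,0.008, 0,0.005,-0.03,0,0.008, 0,0.005,-0.03,0,0.008, 0,0.005,-0.025,0,0.008, 0,0.003,-0.015,0,0.008,0,0,0,0,0.008]' >/dev/null; python3 st.py
```

```text
t 23.88 p [0.508  0.0356 0.2517] jaw -12.92 fing [ 0.2513 -0.069  -0.9654] gap 0.0116 F [-0.8 -0.3 -1. ] q [-0.198 -0.166 -0.007  1.966  0.132  1.109 -0.476]
tilt deg: par 15.09 perp -0.63
```

```bash
python3 -m creep '[0.01,0.003,0,0.3,0.008, 0.015,0.004,0,0.3,0.008, 0.015,0.004,0,0.3,0.008, 0.015,0.004,-0.004,0,0.008, 0.01,0.002,-0.004,0,0.008, 0,0,0,0,0.008,0,0,0,0,0.008]' >/dev/null; python3 st.py
```

```text
t 24.47 p [0.5751 0.0439 0.2434] jaw -12.71 fing [ 0.2468 -0.0701 -0.9665] gap 0.0116 F [-0.6 -0.9 -1.3] q [-0.2   -0.01   0.006  1.839  0.132  1.084 -0.466]
tilt deg: par 14.84 perp -0.81
```

```bash
python3 -m creep '[-0.015,0,0.01,0,0.008, -0.02,0,0.02,0,0.008, -0.015,0,0.03,0,0.008, 0,0,0.035,0,0.008, 0,0,0.035,0,0.008, 0,0,0.035,0,0.008,0,0,0.035,0,0.008,0,0,0.035,0,0.008,0,0,0.035,0,0.008,0,0,0.035,0,0.008,0,0,0.035,0,0.008,0,0,0.035,0,0.008,0,0,0.035,0,0.008,0,0,0.03,0,0.008,0,0,0.02,0,0.008]' >/dev/null; python3 st.py
```

```text
t 25.72 p [0.5    0.0315 0.7083] jaw -13.32 fing [ 0.2439 -0.0721 -0.9671] gap 0.0116 F [0.6 0.2 0.5] q [-0.358  0.055  0.177  0.806  0.119  2.048 -0.35 ]
tilt deg: par 14.72 perp -0.80
```

```bash
python3 -m creep '[0,0.03,0,0,0.008, 0,0.035,0,0,0.008, 0,0.035,0,0,0.008, 0,0.03,0,0,0.008, 0,0.015,0,0,0.008,0,0,0.015,0,0.008,0,0,0.02,0,0.008,0,0,0.02,0,0.008]' >/dev/null; python3 st.py
```

```text
t 26.38 p [0.4988 0.1332 0.7215] jaw -14.59 fing [ 0.2801 -0.0647 -0.9578] gap 0.012 F [ 0.2 -1.4 -0.4] q [-1.309  0.161  1.19   0.753 -0.051  2.054 -0.428]
tilt deg: par 16.70 perp 0.46
```

```bash
python3 -m creep '[0,0,0.02,0,0.008,0,0,0.02,0,0.008]' >/dev/null; python3 st.py
```

```text
t 26.55 p [0.4963 0.1288 0.7379] jaw -14.69 fing [ 0.3113 -0.0581 -0.9485] gap 0.0115 F [-0.1 -0.8 -1.2] q [-1.327  0.153  1.212  0.726 -0.048  2.054 -0.422]
tilt deg: par 18.42 perp 1.30
```

```bash
python3 -m creep '[0,-0.004,-0.02,0.4,0.008, 0,-0.005,-0.03,0.4,0.008, 0,-0.005,-0.03,0.4,0.008, 0,-0.005,-0.03,0.4,0.008, 0,-0.005,-0.03,0.4,0.008, 0,-0.005,-0.03,0.4,0.008,0,-0.005,-0.03,0.3,0.008,0,-0.005,-0.02,0,0.008]' >/dev/null; python3 st.py
```

```text
t 27.22 p [0.4916 0.0862 0.544 ] jaw -12.76 fing [ 0.3355 -0.0297 -0.9416] gap 0.0121 F [0.1 0.5 0.4] q [-1.09  -0.301  0.536  1.462  0.356  1.648 -0.687]
tilt deg: par 19.52 perp 2.59
```

```bash
python3 -m creep '[0.02,-0.003,-0.01,0,0.008, 0.02,-0.004,-0.02,0,0.008, 0.01,-0.004,-0.03,0,0.008, 0,-0.004,-0.03,0,0.008, 0,-0.004,-0.03,0,0.008, 0,-0.004,-0.03,0,0.008,0,-0.003,-0.03,0,0.008]' >/dev/null; python3 st.py
```

```text
t 27.8 p [0.5403 0.0477 0.3674] jaw -13.78 fing [ 0.3533 -0.0267 -0.9351] gap 0.0117 F [ 0.   0.3 -0.5] q [-0.918 -0.288  0.572  1.81   0.314  1.249 -0.619]
tilt deg: par 20.49 perp 3.34
```

```bash
python3 -m creep '[0.003,0,-0.025,0.3,0.008, 0.003,0,-0.025,0.3,0.008, 0.003,0,-0.025,0.3,0.008, 0.005,0,-0.025,0.3,0.008, 0.005,0,-0.01,0.3,0.008, 0,0,0,0,0.008]' >/dev/null; python3 st.py
```

```text
t 28.3 p [0.5536 0.0424 0.2517] jaw -12.44 fing [ 0.354  -0.0178 -0.9351] gap 0.0115 F [-0.3  0.2 -0.9] q [-0.919 -0.222  0.657  1.988  0.287  0.996 -0.573]
tilt deg: par 20.50 perp 3.38
```

```bash
python3 -m creep '[-0.003,0.02,0.005,0,0.008, -0.005,0.03,0.005,0,0.008, -0.005,0.03,0,0,0.008, -0.005,0.03,0,0,0.008, -0.005,0.03,0,0,0.008, -0.005,0.03,0,0,0.008, -0.003,0.02,0,0,0.008, 0,0,0,0,0.008]' >/dev/null; python3 st.py;  python3 -m creep '[-0.014,-0.007,0,0,0.008, -0.014,-0.007,0,0,0.008, -0.014,-0.007,0,0,0.008]' >/dev/null; python3 st.py
```

```text
t 28.97 p [0.5198 0.2383 0.2765] jaw -13.2 fing [ 0.3681 -0.0097 -0.9297] gap 0.0117 F [-0.1  0.2 -0.8] q [-1.045 -0.12   0.401  1.892  0.315  1.078 -0.967]
tilt deg: par 21.20 perp 4.28
t 29.22 p [0.4782 0.2196 0.2819] jaw -13.07 fing [ 0.3754 -0.008  -0.9268] gap 0.0117 F [ 0.4 -0.5 -1.3] q [-1.05  -0.236  0.352  1.976  0.369  1.115 -1.026]
tilt deg: par 21.63 perp 4.42
```

Not at the limit yet, so I'll pull further in.

```bash
python3 -m creep '[-0.014,-0.007,-0.002,0,0.008, -0.014,-0.007,-0.002,0,0.008, -0.014,-0.007,-0.002,0,0.008]' >/dev/null; python3 st.py;  python3 -m creep '[-0.014,-0.007,-0.002,0,0.008, -0.014,-0.007,-0.002,0,0.008, -0.014,-0.007,-0.002,0,0.008]' >/dev/null; python3 st.py
```

```text
t 29.47 p [0.4437 0.2024 0.2809] jaw -12.97 fing [ 0.3776 -0.0072 -0.926 ] gap 0.0115 F [-0.6 -1.  -1.2] q [-0.803 -0.302  0.118  2.04   0.314  1.118 -0.994]
tilt deg: par 21.76 perp 4.46
t 29.72 p [0.4326 0.1969 0.2763] jaw -13.23 fing [ 0.3679 -0.0241 -0.9295] gap 0.0119 F [ 0.5 -0.2 -0.9] q [-0.472 -0.302 -0.158  2.047  0.215  1.108 -0.919]
tilt deg: par 21.37 perp 3.49
```

```bash
python3 -m creep '[-0.014,-0.007,-0.001,0,0.008, -0.014,-0.007,-0.001,0,0.008, -0.014,-0.007,-0.001,0,0.008]' >/dev/null; python3 st.py
```

```text
t 29.97 p [0.4202 0.1932 0.2683] jaw -13.57 fing [ 0.3468 -0.0498 -0.9366] gap 0.0115 F [ 0.  -0.  -0.8] q [-0.51  -0.302 -0.145  2.058  0.232  1.138 -0.956]
tilt deg: par 20.42 perp 1.89
```

```bash
python3 -m creep '[-0.005,-0.03,0,0,0.008, -0.008,-0.03,0,0,0.008, -0.01,-0.03,0,0,0.008,-0.014,-0.01,0,0,0.008]' >/dev/null; python3 st.py
```

```text
t 30.3 p [0.4288 0.1323 0.2475] jaw -12.14 fing [ 0.2974 -0.0807 -0.9513] gap 0.0116 F [ 0.2 -2.4  0.1] q [-0.349 -0.302 -0.151  2.089  0.188  1.129 -0.775]
tilt deg: par 17.92 perp -0.94
```

```bash
python3 -m creep '[-0.014,-0.004,0,0,0.008,-0.014,-0.004,0,0,0.008]' >/dev/null; python3 st.py
```

```text
t 30.47 p [0.4189 0.135  0.2426] jaw -12.07 fing [ 0.28   -0.0892 -0.9559] gap 0.0116 F [-0.6  0.6 -0.7] q [-0.374 -0.302 -0.147  2.096  0.192  1.147 -0.795]
tilt deg: par 17.01 perp -1.64
```

```bash
python3 -m creep '[0.015,-0.004,0,0,0.008,0.02,-0.009,0,0,0.008,0.02,-0.009,0,0,0.008,0.02,-0.01,0,0,0.008,0.02,-0.01,0,0,0.008,0.02,-0.01,0,0,0.008,0.02,-0.01,0,0,0.008,0.015,-0.01,0,0,0.008,0,0,0,0,0.008]' >/dev/null; python3 st.py
```

```text
t 31.22 p [0.569  0.0817 0.2461] jaw -9.86 fing [ 0.2874 -0.0751 -0.9549] gap 0.0114 F [-0.7 -0.8 -1. ] q [-0.293 -0.037  0.01   1.868  0.177  1.056 -0.527]
tilt deg: par 17.23 perp -1.42
```

```bash
python3 -m creep '[0.002,-0.008,-0.003,-0.7,0.008,0.002,-0.01,-0.003,-0.7,0.008,0.002,-0.008,-0.002,-0.6,0.008,0,0,0,0,0.008,0,0,0,0,0.008]' >/dev/null; python3 st.py
python3 - <<'E'
from h import *
s,p,R=tool(); f=R[:,1]
print("pred centre",(p+.032*f).round(4))
o=[]
for n in("scene","top"):
    K,Rc,t=cam(n)
    for k in range(3):
        im,d=snapshot(n)
        for nm in("test_tile_centre","camera_lens"):
            for r in finder.tip_of(n,nm)[:2]: 
                q=Rc.T@(np.array(r["location"])-t)
                if q[2]>.15: print(n,nm,round(r["p"],2),q.round(4))
        for r in finder.silhouettes(n,"test_tile"):
            m=np.array(r["pixels"]); P=cloud(n,d,m)
            if len(P)>40 and np.median(P[:,2])>.14:
                c=np.median(P,0); N=np.linalg.svd(P-P.mean(0))[2][2]; print(n,"sil",len(P),c.round(4),(N*np.sign(N[0])).round(3))
    u,v=px(n,[.6,.04,.22]).astype(int); o.append(cv2.resize(im[v-50:v+50,u-50:u+50,::-1],(400,400),interpolation=cv2.INTER_CUBIC))
cv2.imwrite("pics/j.png",np.hstack(o))
E
```

```text
t 31.63 p [0.573  0.0598 0.2374] jaw -11.56 fing [ 0.2837 -0.0822 -0.9554] gap 0.0114 F [-0.3  0.1 -0.8] q [-0.272 -0.03   0.03   1.879  0.173  1.038 -0.516]
tilt deg: par 17.13 perp -1.36
pred centre [0.5821 0.0572 0.2068]
scene test_tile_centre 0.54 [0.5844 0.0621 0.2086]
scene camera_lens 0.78 [0.7164 0.0211 0.256 ]
scene sil 194 [0.5716 0.0397 0.2175] [ 0.955 -0.148  0.257]
scene test_tile_centre 0.74 [0.5818 0.0606 0.2096]
scene camera_lens 0.92 [0.7171 0.0213 0.2563]
scene sil 269 [0.576  0.0417 0.2047] [ 0.837 -0.447  0.317]
scene test_tile_centre 0.57 [0.5814 0.0614 0.209 ]
scene camera_lens 0.59 [0.7161 0.0203 0.2548]
scene sil 215 [0.5772 0.0391 0.2053] [ 0.956 -0.109  0.272]
top camera_lens 0.56 [0.7147 0.0254 0.2501]
top camera_lens 0.92 [0.7138 0.0273 0.254 ]
top camera_lens 0.8 [0.7128 0.0245 0.25  ]
```

View pics/j.png

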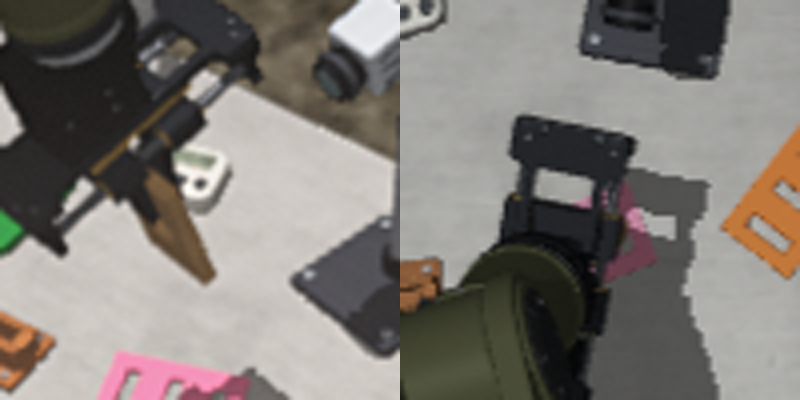

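The tile hangs with its hole free, facing the camera from about 14 cm. A 7–8 mm shift in y is still needed, and the roll is about 1.9° off. I'll do a sideways sweep, which earlier added positive roll, then return to the corrected spot.

```bash
python3 -m creep '[-0.005,0.02,0.005,0,0.008, -0.005,0.03,0.005,0,0.008, -0.005,0.03,0.005,0,0.008, -0.005,0.03,0,0,0.008, -0.005,0.03,0,0,0.008, -0.005,0.03,0,0,0.008, 0,0.02,0,0,0.008, 0,0,0,0,0.008]' >/dev/null; python3 st.py;  python3 -m creep '[0.005,-0.01,0,0,0.008, 0.005,-0.015,0,0,0.008, 0.005,-0.015,0,0,0.008, 0.005,-0.015,0,0,0.008, 0.005,-0.015,0,0,0.008, 0.005,-0.015,0,0,0.008, 0.005,-0.015,0,0,0.008, 0,-0.015,0,0,0.008, 0,-0.015,0,0,0.008, 0,-0.015,0,0,0.008, 0,-0.015,0,0,0.008, 0,-0.015,0,0,0.008, 0,0,0,0,0.008]' >/dev/null; python3 st.py
```

```text
t 33.5 p [0.5409 0.2545 0.2541] jaw -12.09 fing [ 0.285  -0.0824 -0.955 ] gap 0.0119 F [-0.2 -0.4 -0.2] q [-0.464  0.059 -0.166  1.756  0.27   1.153 -0.931]
tilt deg: par 17.22 perp -1.20
t 34.58 p [0.5786 0.0422 0.2533] jaw -13.31 fing [ 0.2818 -0.0978 -0.9545] gap 0.0121 F [ 0.2 -1.1  0.3] q [-0.248 -0.03   0.033  1.848  0.179  1.07  -0.518]
tilt deg: par 17.27 perp -1.74
```

```bash
python3 -m creep '[-0.015,-0.005,0,0,0.008, -0.02,-0.01,0,0,0.008, -0.02,-0.01,0,4,0.008, -0.02,-0.01,0,6,0.008, -0.015,-0.01,0,6,0.008, -0.005,-0.01,0,6,0.008, 0,-0.01,0,6,0.008, 0,-0.01,0,6,0.008, 0,-0.01,0,6,0.008, 0,-0.01,0,6,0.008, 0,0,0,6,0.008, 0,0,0,6,0.008, 0,0,0,6,0.008, 0,0,0,6,0.008,0,0,0,0,0.008]' >/dev/null; python3 st.py
```

```text
t 35.83 p [ 0.4753 -0.0719  0.2542] jaw 58.86 fing [ 0.1868  0.245  -0.9514] gap 0.0118 F [0.6 0.2 0.2] q [-0.319 -0.184  0.564  1.957 -0.201  1.221  1.324]
tilt deg: par 17.84 perp -1.91
```

Now pull inward along the arm's azimuth of about -9°.

```bash
python3 -m creep '[-0.015,0.002,0,0,0.008, -0.015,0.002,0,0,0.008, -0.015,0.002,0,0,0.008, -0.015,0.002,0,0,0.008, -0.015,0.002,0,0,0.008]' >/dev/null; python3 st.py
```

```text
t 36.25 p [ 0.4107 -0.0638  0.2552] jaw 58.23 fing [ 0.1915  0.2412 -0.9514] gap 0.0116 F [ 0.1 -0.2  0.1] q [ 0.054 -0.302  0.234  2.067 -0.232  1.255  1.352]
tilt deg: par 17.82 perp -2.05
```

```bash
python3 -m creep '[-0.012,0.002,0,0,0.008, -0.012,0.002,0,0,0.008, -0.012,0.002,0,0,0.008]' >/dev/null; python3 st.py
```

```text
t 36.5 p [ 0.3978 -0.0648  0.2563] jaw 58.05 fing [ 0.1895  0.2405 -0.952 ] gap 0.0116 F [-0.6 -0.4  0.4] q [ 0.509 -0.302 -0.126  2.071 -0.349  1.297  1.478]
tilt deg: par 17.73 perp -1.92
```

```bash
python3 -m creep '[-0.014,0.002,0,0,0.008, -0.014,0.002,0,0,0.008, -0.014,0.002,0,0,0.008]' >/dev/null; python3 st.py
```

```text
t 36.75 p [ 0.381  -0.0748  0.2487] jaw 57.18 fing [ 0.1642  0.249  -0.9545] gap 0.0117 F [ 1.   0.1 -0.4] q [ 0.581 -0.302 -0.151  2.084 -0.355  1.325  1.515]
tilt deg: par 17.35 perp -0.17
```

```bash
python3 -m creep '[-0.014,0.002,0,0,0.008]' >/dev/null; python3 st.py; python3 -m creep '[0.01,0.002,0,0,0.008, 0.015,0.006,0,-4,0.008, 0.015,0.008,0,-6,0.008, 0.015,0.01,0,-6,0.008, 0.015,0.01,0,-6,0.008, 0.015,0.01,0,-6,0.008, 0.015,0.01,0,-6,0.008, 0.015,0.01,0,-6,0.008, 0.01,0.01,0,-6,0.008, 0.01,0.01,0,-6,0.008, 0,0.01,0,-6,0.008, 0,0.01,0,-6,0.008, 0,0.01,0,-4,0.008,0,0,0,0,0.008]' >/dev/null; python3 st.py
```

```text
t 36.83 p [ 0.3751 -0.0779  0.2463] jaw 57.07 fing [ 0.1557  0.2535 -0.9547] gap 0.0117 F [-0.2 -1.3 -0.3] q [ 0.593 -0.301 -0.149  2.089 -0.355  1.335  1.528]
tilt deg: par 17.30 perp 0.41
t 38.0 p [0.5215 0.0582 0.249 ] jaw -14.2 fing [ 0.3091 -0.0536 -0.9495] gap 0.0115 F [-0.4  0.6  0.5] q [ 0.674 -0.21  -0.801  1.963 -0.064  1.021 -0.358]
tilt deg: par 18.23 perp 1.37
```

```bash
python3 -m creep '[0.01,-0.002,-0.002,0.7,0.008, 0.012,-0.002,-0.002,0.7,0.008, 0.012,-0.002,-0.002,0.6,0.008, 0.01,-0.002,-0.002,0,0.008, 0.006,0,-0.002,0,0.008, 0,0,0,0,0.008,0,0,0,0,0.008]' >/dev/null; python3 st.py
```

```text
t 38.58 p [0.5743 0.0534 0.2387] jaw -11.07 fing [ 0.3125 -0.0348 -0.9493] gap 0.0116 F [-0.4  0.8 -0.9] q [ 0.683 -0.043 -0.848  1.88   0.065  0.984 -0.386]
tilt deg: par 18.27 perp 1.48
```

```bash
python3 -m creep '[0,-0.0015,0,-0.4,0.008, 0,-0.0015,0,-0.4,0.008, 0,0,0,0,0.008,0,0,0,0,0.008]' >/dev/null; python3 st.py
python3 - <<'E'
from h import *
s,p,R=tool(); f=R[:,1]
print("pred centre",(p+.032*f).round(4)); o=[]
for n in("scene","top"):
    K,Rc,t=cam(n); A={}
    for k in range(4):
        im,d=snapshot(n)
        for nm in("test_tile_centre","camera_lens","camera_focus"):
            for r in finder.tip_of(n,nm)[:3]:
                q=Rc.T@(np.array(r["location"])-t)
                if .15<q[2]<.3 and abs(q[1]-.05)<.06: A.setdefault(nm,[]).append(q)
    for nm in A: print(n,nm,len(A[nm]),np.mean(A[nm],0).round(4))
    for nm,X in(("next_tile",[.486,-.312,.044]),("pallet",[.49,-.318,.014])):
        pp,m=sil(n,nm,X,15)
        if m is not None: print(n,nm,rect(n,m,X[2]))
    if n=="scene":
        u,v=px(n,[.62,.04,.2]).astype(int); o=cv2.resize(im[v-50:v+50,u-60:u+60,::-1],None,fx=5.8,fy=5.8,interpolation=cv2.INTER_CUBIC)
        ps=lambda X:tuple(((px(n,X)-[u-60,v-50])*5.8).astype(int).tolist())
        y=-R[:,0] ; j=R[:,2]*np.sign(R[0,2]); c=p+.032*f
        for sg in(-1,1):
            q=[c-6e-3*j+a*.03*R[:,0]+b*.05*f for a,b in((-1,-1),(1,-1),(1,1),(-1,1))]
        cv2.polylines(o,[np.array([ps(X) for X in q],np.int32)],True,(0,0,255),1)
        cv2.circle(o,ps(np.array([.7155,.0225,.2485])),5,(255,0,255),1)
        cv2.imwrite("pics/k.png",o)
E
```

```text
t 38.92 p [0.5729 0.0502 0.2386] jaw -11.85 fing [ 0.3112 -0.0403 -0.9495] gap 0.012 F [-0.1 -0.1 -0.5] q [ 0.687 -0.047 -0.847  1.882  0.067  0.986 -0.396]
tilt deg: par 18.24 perp 1.40
pred centre [0.5829 0.0489 0.2082]
scene test_tile_centre 3 [0.5821 0.0544 0.2109]
scene camera_lens 4 [0.7158 0.0198 0.2548]
scene camera_focus 1 [0.5815 0.0518 0.2084]
scene next_tile (array([ 0.4837, -0.3099]), array([98., 66.]), 106.2)
scene pallet (array([ 0.491 , -0.3189]), array([151., 117.]), 103.0)
top camera_lens 4 [0.7137 0.0266 0.2522]
top camera_focus 1 [0.7127 0.0238 0.2482]
top pallet (array([ 0.4921, -0.3193]), array([148., 111.]), 104.2)
```

View pics/k.png

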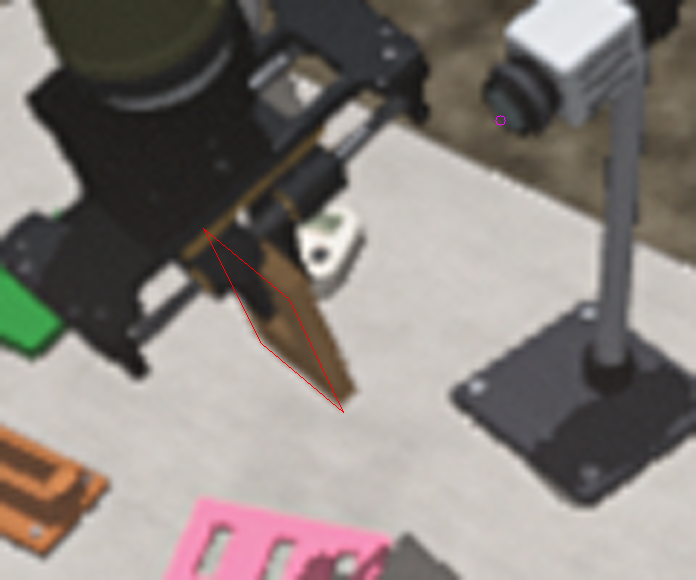

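The overlay of the predicted tile face lies on the real tile, but my lens mark at (500,120) sits a bit below the real lens at about (505,100). My plane fit may have included the lens barrel, so I'll refit the tilt on the box top alone.

```bash
python3 - <<'E'
from h import *
a=np.array([np.cos(np.radians(-12)),np.sin(np.radians(-12)),0]); y0=np.array([-a[1],a[0],0])
c0=np.array([.757,.0135,.2855])
for n in("scene","top"):
    D=[np.load(f"{n}0.npy")]+[snapshot(n)[1] for _ in range(9)]
    for hx in(.019,.016):
        res=[]
        for d in D:
            P=cloud(n,d,np.ones(d.shape,bool)); s=.28; c=c0.copy(); sy=0.
            for it in range(8):
                q=(P-c); u=q@a; v=q@y0; w=q[:,2]-s*u-sy*v
                k=(abs(u)<hx)&(abs(v)<.017)&(abs(w)<.006)
                A=np.c_[u[k],v[k],np.ones(k.sum())]; co=np.linalg.lstsq(A,q[k,2],rcond=None)[0]; s,sy=co[:2]; c[2]+=co[2]
            res.append([np.degrees(np.arctan(s)),np.degrees(np.arctan(sy)),c[2],k.sum()])
        r=np.array(res); print(n,hx,r.mean(0).round(4),(r.std(0)/np.sqrt(len(r))).round(4))
for T in(13,15,17):
    z=.27-.074*np.sin(np.radians(T)); print(T,z.round(4),px("scene",[.7155,.0225,z]).round(1),px("top",[.7155,.0225,z]).round(1))
im=cv2.imread("pics/scene0.png"); u,v=335,193
o=cv2.resize(im[v-18:v+18,u-18:u+26],None,fx=16,fy=16,interpolation=cv2.INTER_CUBIC)
for T,col in((13,(0,255,0)),(17,(255,0,255))):
    th=np.radians(T); x=np.array([np.cos(th)*a[0],np.cos(th)*a[1],np.sin(th)]); zc=np.array([-np.sin(th)*a[0],-np.sin(th)*a[1],np.cos(th)])
    top=c0.copy(); top[2]=.2845; L=[top-.0235*x+sg*.022*y0 for sg in(-1,1)]+[top+.0235*x+sg*.022*y0 for sg in(1,-1)]
    f=lambda X:((px("scene",X)-[u-18,v-18]+.5)*16).astype(np.int32)
    cv2.polylines(o,[np.array([f(X) for X in L])],True,col,1)
    ln=np.array([.7155,.0225,.27-.074*np.sin(th)])
    cv2.polylines(o,[np.array([f(ln+.014*(np.cos(t)*y0+np.sin(t)*zc)) for t in np.linspace(0,6.28,30)])],True,col,1)
cv2.imwrite("pics/l.png",o)
E
```

```text
scene 0.019 [ 14.0251   0.8121   0.2868 135.1   ] [2.5020e-01 1.9990e-01 1.0000e-04 1.2037e+00]
scene 0.016 [ 14.1741   0.7277   0.2867 113.7   ] [3.413e-01 1.949e-01 1.000e-04 1.386e+00]
top 0.019 [ 13.6502   0.8405   0.2863 173.5   ] [4.302e-01 4.149e-01 1.000e-04 8.396e-01]
top 0.016 [ 13.2399   0.4316   0.2863 145.8   ] [8.7180e-01 4.4780e-01 1.0000e-04 1.3697e+00]
13 0.2534 [334.3 197.3] [293.2 190.7]
15 0.2508 [334.3 198. ] [293.2 190.9]
17 0.2484 [334.2 198.7] [293.3 191. ]
```

View pics/l.png

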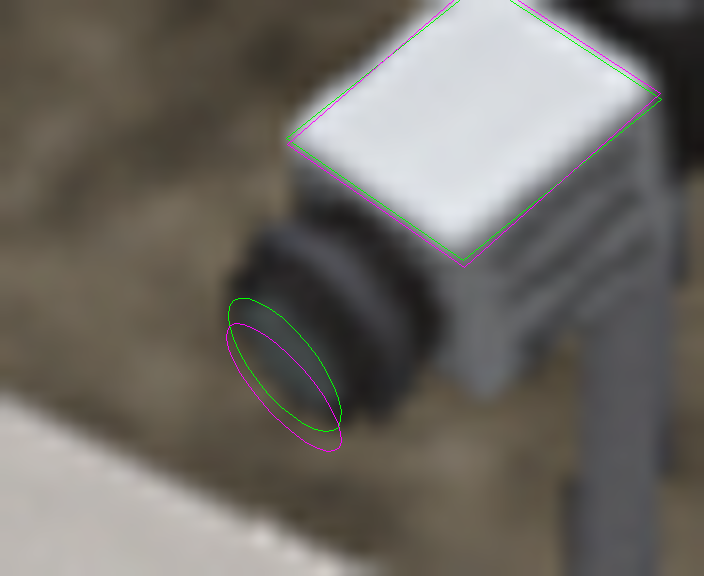

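The box-top-only fit gives 14.0° tilt (both cameras agree), and the 13° overlay fits the lens much better than 17°. The new lens is about (0.7155, 0.0225, 0.2525) and the focus about (0.582, 0.048, 0.219). I have to take about 4° off the tilt by pulling in against the inner limit.

```bash
python3 -m creep '[-0.012,-0.002,0.002,0,0.008, -0.018,-0.005,0.002,0,0.008, -0.018,-0.005,0.002,0,0.008, -0.018,-0.005,0.002,0,0.008, -0.018,-0.005,0.002,0,0.008, -0.018,-0.005,0,0,0.008, -0.018,-0.005,0,0,0.008, -0.015,-0.003,0,0,0.008, -0.014,0,0,0,0.008]' >/dev/null; python3 st.py; python3 -m creep '[-0.014,0,0,0,0.008, -0.014,0,0,0,0.008, -0.014,0,0,0,0.008]' >/dev/null; python3 st.py
```

```text
t 42.37 p [0.468  0.0225 0.25  ] jaw -12.13 fing [ 0.3049 -0.0398 -0.9516] gap 0.0118 F [-0.1 -0.6 -0.4] q [ 0.028 -0.302 -0.164  2.083  0.037  1.054 -0.357]
tilt deg: par 17.85 perp 1.44
t 42.62 p [0.4563 0.03   0.2423] jaw -11.66 fing [ 0.2772 -0.0394 -0.96  ] gap 0.0118 F [-0.4  0.2 -0.7] q [-0.01  -0.302 -0.151  2.093  0.044  1.076 -0.377]
tilt deg: par 16.23 perp 1.00
```

```bash
python3 -m creep '[-0.014,0,0.001,0,0.008, -0.014,0,0.001,0,0.008, -0.014,0,0.001,0,0.008,-0.014,0,0.001,0,0.008]' >/dev/null; python3 st.py
```

```text
t 42.95 p [0.4407 0.0348 0.236 ] jaw -11.81 fing [ 0.238  -0.0486 -0.97  ] gap 0.0117 F [ 0.4  0.1 -0.6] q [-0.032 -0.302 -0.152  2.099  0.051  1.114 -0.406]
tilt deg: par 14.06 perp 0.07
```

```bash
python3 -m creep '[0.012,0.001,0.003,0.2,0.008, 0.018,0.001,0.003,0.2,0.008, 0.018,0.001,0.003,0,0.008, 0.018,0.001,0.002,0,0.008, 0.018,0.001,0.002,0,0.008, 0.018,0.001,0.002,0,0.008, 0.015,0.001,0,0,0.008, 0.008,0,0,0,0.008, 0,0,0,0,0.008, 0,0,0,0,0.008]' >/dev/null; python3 st.py
```

```text
t 43.78 p [0.5691 0.0376 0.2502] jaw -11.98 fing [ 0.2322 -0.0514 -0.9713] gap 0.0118 F [-0.2 -0.3 -0.9] q [-0.026 -0.015 -0.14   1.827  0.098  1.108 -0.41 ]
tilt deg: par 13.76 perp -0.12
```

Excellent tilt: 13.8° parallel and −0.1° perpendicular. Final trim next.

```bash
python3 -m creep '[0.002,0.004,0,0.4,0.008, 0.002,0.004,0,0.3,0.008, 0.001,0.002,0,0,0.008, 0,0,0,0,0.008, 0,0,0,0,0.008]' >/dev/null; python3 st.py
```

```text
t 44.2 p [0.5717 0.0485 0.2503] jaw -11.21 fing [ 0.2316 -0.0486 -0.9716] gap 0.0119 F [-0.9 -0.3 -0.8] q [-0.037 -0.006 -0.149  1.818  0.1    1.111 -0.417]
tilt deg: par 13.69 perp -0.15
```

```bash
python3 -m creep '[0.002,0,0,0,0.008, 0.001,0,0,0,0.008, 0,0,0,0,0.008, 0,0,0,0,0.008]' >/dev/null; python3 st.py
python3 - <<'E'
from h import *
s,p,R=tool(); f=R[:,1]
print("pred centre",(p+.032*f).round(4),"qd",np.abs(s["qd"]).max())
for n in("scene","top"):
    K,Rc,t=cam(n); A={}
    for k in range(4):
        im,d=snapshot(n)
        for nm in("test_tile_centre","camera_lens","jar","plain_tile_1"):
            for r in finder.tip_of(n,nm)[:3]:
                q=Rc.T@(np.array(r["location"])-t)
                if r["p"]>.4 and (nm in("jar","plain_tile_1") or .15<q[2]<.3): A.setdefault(nm,[]).append(q)
    for nm in A: print(n,nm,len(A[nm]),np.median(A[nm],0).round(4))
    pp,m=sil(n,"next_tile",[.486,-.312,.044],15)
    if m is not None: print(n,"next",rect(n,m,.044))
    cv2.imwrite(f"pics/{n}9.png",im[...,::-1])
cv2.imwrite("pics/m.png",cv2.resize(cv2.imread("pics/scene9.png")[150:450,180:540],(720,600)))
E
```

```text
t 44.53 p [0.5746 0.0487 0.2508] jaw -11.17 fing [ 0.2324 -0.0487 -0.9714] gap 0.0118 F [-1.2  0.1 -0.7] q [-0.037 -0.    -0.149  1.811  0.102  1.111 -0.417]
tilt deg: par 13.73 perp -0.16
pred centre [0.582  0.0472 0.2197] qd 0.0030571623618840904
scene test_tile_centre 4 [0.5811 0.0514 0.2223]
scene camera_lens 4 [0.7153 0.0195 0.253 ]
scene plain_tile_1 10 [0.5442 0.2981 0.0068]
scene jar 3 [ 0.7027 -0.2255  0.0021]
scene next (array([ 0.4833, -0.3095]), array([102.,  68.]), 105.6)
top camera_lens 4 [0.7143 0.0247 0.2526]
top jar 4 [ 0.7024 -0.224  -0.0012]
top plain_tile_1 9 [0.5434 0.2994 0.0102]
top next (array([ 0.485 , -0.3124]), array([101.,  59.]), 107.1)
```

View pics/m.png

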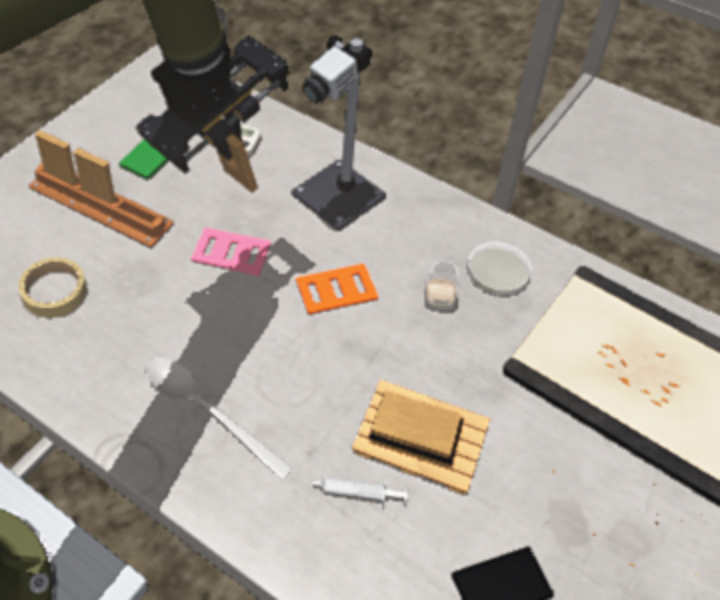

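The final picture shows the tile held before the camera, the stack square on the pallet, the two plain tiles in the rack and the jar in place. Handing in.

```bash
python3 -c "
from station import sign_off; print(sign_off())"
```

```text
the job is handed in; nothing more can be done
None
```

I laid the dark slotted separator and then the brown loose tile squarely on the base tile. I then lifted the drilled tile from the rack and handed the job in while holding it still in front of the inspection camera. It took about 45 s of the 72 s allowed.

**Stack:** Centred at about (0.485, -0.311), within about 2 mm of the base tile. Its yaw is about 16°, like the base tile's, and the layer heights measured right.

**Drilled tile:** The arm puts its centre at (0.582, 0.047, 0.220); I had worked out the focus as (0.582, 0.048, 0.219). It leans 13.7° against a measured camera lean of about 14°, and its azimuth is -11°, the same as the camera's. The roll is off by less than 1°.

**Left alone:** The jar and the middle plain tile measured within about 5 mm of where they started. The other plain tile looks unmoved in the last picture. The camera was not touched.

**Checks that disagreed:**
- **Camera lean:** My first estimate was about 17°, because the fit took in part of the lens barrel. Refitting on the box top alone gave 14°, and I corrected the tile to that.
- **Sideways position:** The scene camera's network puts the tile about 4 mm further in +y than the arm does. The two cameras also differ by about 5 mm on the lens's y, so centring is good to roughly 3 mm.
- **Joint limits:** While I was tilting the tool, joints 2 and 6 sat at their range ends. They read -0.302 and 2.054 against the stated -0.30 and 2.05.

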